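Pack a carded valve in the adjustable shipping bay

ROBOT

A 7-joint arm with a two-finger parallel gripper is mounted at the origin on the work surface. World frame = base frame: x ahead of the robot, y to its left, z up, the work surface at z = 0. Lengths are in m, angles in rad, forces in N, time in s.
With the tool pointing down it reaches from about 0.4 to 0.9 m from the base axis. Payload 5.5 kg.
Tool frame: the origin (TCP) lies between the finger pads; the fingertips stand r.nose_length ahead of it and the grasp point (between the pads) lies 6 mm ahead of it (r.nose_length is the distance from the TCP to the fingertips, in m); y points along the fingers, x is the direction in which the jaws open and shut, and the axes are right-handed (so a half turn about y gives the same grasp; the last joint's range is limited). The gripper opens to 92 mm and grips with 3 to 60 N. Pads are 19 mm wide; open, the fingers measure 130 mm over their backs; the gripper's body (75 mm by 190 mm) begins 47 mm behind the grasp point.
Start: joints at [1.608, 0.501, -0.427, 1.55, 0.221, 1.138, -0.21], TCP at [0.146, -0.633, 0.252] pointing down, gripper open.
Joint ranges: [-2.88, 2.88], [-0.31, 2.03], [-1.54, 1.56], [0.2, 2.42], [-1.41, 4.55], [0.19, 2.02], [-2.57, 2.57]. Speed limits (rad/s): [2.57, 2.57, 3.14, 3.14, 3.14, 3.14, 3.14].

INTERFACE

Orientations are given as a unit quaternion [x, y, z, w].
In Python, from station import r gives the robot as it stands.
- The arm moves only by the shell command python3 -m handwheel 'ROWS' [FORCE]. ROWS is JSON, one flat list of numbers, 5 for each row, row after row: the shift along the tool's x, y, z in mm, then the turn about the tool's y in rad, then the finger opening in mm, from 0 to 91.8. In form: [tx, ty, tz, spin, grip, tx, ty, tz, spin, grip, ...]. A call has 1 to 10 rows; each row shifts and turns the pose as measured when the row begins, along the tool's axes as they then stand; what a row does not reach is not made up. A row lasts 1/12 s, in which the tool goes at most 41.7 mm and 7.16 degrees, less where a joint would pass 70% of its speed; a pose out of reach is approached as far as the arm can. A call is refused whole if a number of a shift passes 41.7 or a number of a turn 0.125, either way. A call with a gripper value outside its range is refused whole. The fingers move at their own pace and stop on an object; FORCE is the grip in N (left out, the last holds). Time passes only in rows, so rows that do not move let the fingers close. It gives the time, the measured TCP pose, the force and the opening at its end, in the units of the state.
- r.state(): the state, without advancing time (a new reading comes with each control period).
- r.grab_frame(name): name is "scene" or "top" or "wrist"; returns the picture (420x560x3 uint8, blue, green, red); there is no depth.
- r.get_calibration(name): a dict with "K" (3x3 intrinsics, pixels), "view" (4x4, takes a point from world to camera coordinates); the wrist camera has in their place "mount" (4x4, takes a point from camera to tool coordinates, whose origin is the TCP and whose axes are the tool frame's). Camera axes: x right, y up, looking along -z (the intrinsics and any distortion apply to the point x, -y, -z); pixel columns grow to the right and rows downward; lengths in m; the calibration is good to about 2 mm. A picture is of the moment at which its call begins: read the wrist's pose just before it. get_calibration takes no time and is no camera call.
- r.hand_in(): hands the job in, once; it reports no verdict.
The state is a dict: "time": time; "qpos": joint angles; "joint_vel": joint speeds; "effort": joint torques, N m; "tool_pos": TCP position; "tool_rot": TCP orientation; "force": force on the tool from outside, world axes, zero at the start; "moment": the same for the moment, N m; "finger_gap": finger opening in m.
Only numpy, scipy, OpenCV 4.12 (cv2) and the standard library are available. Lean on these libraries where they do the work, as an engineer would, in place of code of your own. Each camera call takes 0.05 s, during which the arm holds its last target.

TASK

Take the carded valve (the pack with the long box-shaped blister) off its display peg by lifting its slot over the peg's upturned tip, lay it flat on the free bench with the blister up and let go, then pick it up again and lay it flat, blister up, in the open part of the steel packing bay, crosswise, between the carriage and the end wall. Then lift the carriage's release bar well clear of the notches, hold it up, slide the carriage up to the pack until the pack is against the end wall, and let go at the last notch that fits, so that the bar drops fully in and no more than about one notch of play is left. Do not squeeze the pack hard, and leave the other pack and the things lying about where they are.

Things in the scene. Friction and masses are not known exactly. Their poses are not given: they have to be found in the camera images.
- pack: the carded valve: stiff white card 110 x 66 x 8 mm, about 90 g, with a clear box-shaped blister holding a valve. Origin: centre of the card's back face; x along the 110 mm, from the slotted end (-55 mm) to the other; y across; z out of the blister side (card z = 0 to 8 mm). At the start it hangs on one of the two pegs, slotted end up, blister facing the peg's tip.
- pack_slot (a point): centre of the pack's hang slot, a through opening at x = -43 to -19 mm by y = -10 to 10 mm of the pack, mid-thickness (z = 4 mm); 12 mm of card lies beyond it at the end, and strips 23 mm wide on either side of it, to pinch. Axes as pack
- pack_blister (a point): middle of the blister box, at x = 20, y = 0, z = 18 mm of the pack; the box is 54 mm along x, 34 mm along y and spans z = 8 to 28 mm, with rigid upright sides to grip. Axes as pack
- round_pack: the other carded part: same card, slot and axes, but a round blister (44 mm across, 16 mm high) with a dial in it; hangs on the other peg and stays there
- stand: fixed grey display stand, origin at bench level below the front of its upright plate (220 mm wide, top 130 mm up; foot 110 x 230 mm reaching 45 mm in front). Two level round steel pegs, 6 mm thick, at y = -60 and +60 mm, axis 160 mm up, run from x = 0 for 115 mm towards -x of the stand, then turn up: the tip rises 9 mm over the last 9 mm
- peg_a (a point): end of the upturned tip of the peg at y = -60 mm of the stand (x = -124, z = 169 mm). A hanging pack rests with its slot's upper edge on the peg, 62 to 80 mm from the stand's plate; lifted 9 to 18 mm, its slot clears the tip
- peg_b (a point): the same for the peg at y = +60 mm of the stand
- bay: fixed steel packing bay, origin at bench level. Floor 8 mm above the bench, 122 mm wide between two low side walls (tops 22 mm up) at x = -61 and +61 mm. The carriage slides along +y of the bay towards the end wall. The pack lies crosswise: its 110 mm along the bay's x (either way round), its 66 mm along y. Outside the +x wall runs a dark toothed strip (x = 79 to 97 mm)
- end_wall (a point): centre of the end wall's inner face, where it meets the bay floor, at y = 150 mm of the bay; the wall is 42 mm high above the bench. Axes as bay
- carriage (a joint): how far the carriage has slid towards the end wall (m). At 0 its flat pushing face is 200 mm from the end wall; at 0.134 it would touch a pack lying against the wall. About 2 N of friction while the bar is held up. Starts between 0 and 0.045
- pusher_face (a point): point on the carriage's pushing face (116 mm wide, its top 40 mm above the bench), at its middle, 25 mm above the bench and 25 mm ahead (+y of the bay) of the release bar. Axes as bay
- release_bar (a joint): lift of the release bar (m): 0 = down in a notch, locked; about 0.009 = nose resting on a flat of the strip, not locked; 0.018 = top stop. Held well clear (0.012 to 0.016) the carriage slides freely. Sprung down with about 5 N at 0, 7 N raised. On a flat the carriage can still be pushed till the nose drops in a notch and stops it. Starts in a notch or on a flat
- bar_grip (a point): middle of the release bar, a level steel rod 12 mm thick, 70 mm long, along the bay's x, 75 mm above the bench when down, on two thin stems on the carriage, free beneath for 30 mm. Its nose reaches the strip, whose straight-sided notches are 9 mm wide every 18 mm; where along y they lie differs each time and must be felt. Axes as bay
- bottle: bystander: white bottle 54 mm across, 130 mm high
- wrench: bystander: steel wrench lying flat
- screwdriver: bystander: screwdriver lying flat
- tape: bystander: grey tape roll 84 mm across, 20 mm high
- fitting: bystander: brass fitting 28 mm across, 34 mm high
- mug: bystander: white mug 76 mm across, 90 mm high
Things that resemble listed ones, but are neither listed nor needed, are in the scene too. What is shaped like the pack but blue is not meant.

How it is judged:
By the outcome, as a careful person would: the job done as asked, in the order asked, and still so for the second after the job is handed in, with the robot touching nothing.
It also fails if it takes over 72 s, if anything falls off the work surface, if the arm or the gripper's body presses on something with over 40 N, if the wrist force passes 120 N, or if a joint passes its speed limit or range.

## Working session

There is one attempt and no reset: what is moved stays moved. The work goes in short steps, Python scripts to look and compute and a shell command to move; the robot and the scene stay as the last step left them, time stands still between calls to the robot, and variables do not carry over. Pictures are saved under pics/ and viewed, and the job is handed in when it is done.

```bash
ls; mkdir -p pics; python3 - <<'E'
from station import r
import cv2,numpy as np
np.set_printoptions(precision=4,suppress=True)
s=r.state();print(s, r.nose_length)
for n in("scene","top","wrist"):
    cv2.imwrite(f"pics/{n}0.png",r.grab_frame(n)); print(n,r.get_calibration(n))
E
```

```text
pics
{'time': 0.0, 'qpos': array([ 1.6082,  0.5019, -0.4268,  1.5514,  0.2208,  1.1383, -0.2103]), 'joint_vel': array([-0.002 ,  0.001 ,  0.0012,  0.0012, -0.0004,  0.0022,  0.0001]), 'effort': array([  0.0002, -56.6598,  -5.8162, -27.9112,  -0.0687,   0.0309,
         0.0002]), 'tool_pos': array([ 0.1453, -0.6329,  0.2507]), 'tool_rot': array([-0.5527,  0.441 , -0.4399,  0.5536]), 'force': array([ 0.1737,  0.0419, -0.2022]), 'moment': array([ 0.0317, -0.0285,  0.0026]), 'finger_gap': 0.09227978645737876} 0.025
scene {'K': array([[381.9391,   0.    , 282.6483],
       [  0.    , 381.9391, 215.558 ],
       [  0.    ,   0.    ,   1.    ]]), 'view': array([[-0.2855,  0.9581,  0.0214,  0.1187],
       [-0.5044, -0.1693,  0.8467,  0.1768],
       [ 0.8149,  0.2309,  0.5317, -1.552 ],
       [ 0.    ,  0.    ,  0.    ,  1.    ]])}
top {'K': array([[430.2173,   0.    , 281.4159],
       [  0.    , 430.2173, 214.7094],
       [  0.    ,   0.    ,   1.    ]]), 'view': array([[-0.0156, -0.9997,  0.0169,  0.0404],
       [ 0.989 , -0.0129,  0.147 , -0.5645],
       [-0.1468,  0.019 ,  0.989 , -1.1162],
       [ 0.    ,  0.    ,  0.    ,  1.    ]])}
wrist {'K': array([[362.9318,   0.    , 275.2754],
       [  0.    , 362.9318, 211.9334],
       [  0.    ,   0.    ,   1.    ]]), 'mount': array([[ 1.    , -0.0005,  0.0004, -0.0009],
       [ 0.0005,  0.2751, -0.9614, -0.1346],
       [ 0.0004,  0.9614,  0.2751,  0.0736],
       [ 0.    ,  0.    ,  0.    ,  1.    ]])}
```

View pics/scene0.png

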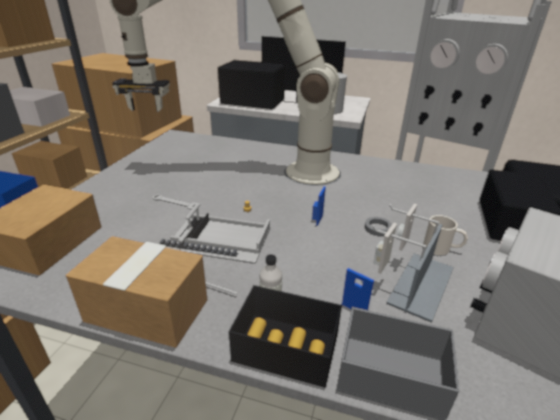

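View pics/top0.png

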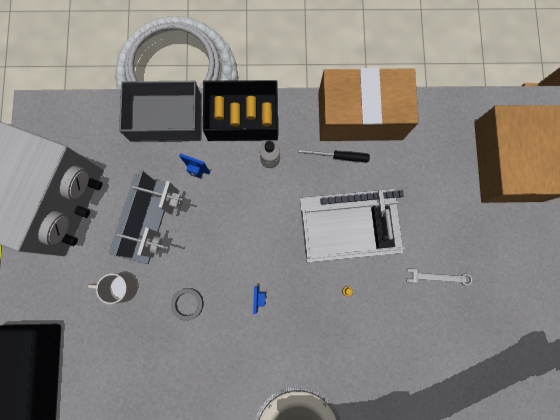

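View pics/wrist0.png

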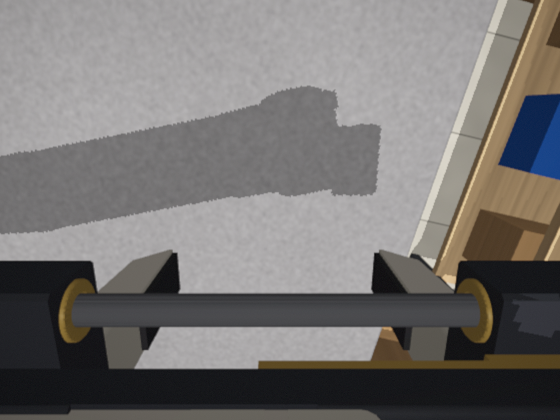

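```bash
cat > h.py <<'E'
import cv2,numpy as np
from station import r
from scipy.spatial.transform import Rotation as R
np.set_printoptions(precision=4,suppress=True)
def proj(n,P,cal=None,T=None):
    c=r.get_calibration(n)
    if n=='wrist':
        V=np.linalg.inv(T@c['mount'])
    else: V=c['view']
    P=np.atleast_2d(P); q=P@V[:3,:3].T+V[:3,3]
    K=c['K']; return np.c_[K[0,0]*q[:,0]/-q[:,2]+K[0,2],K[1,1]*-q[:,1]/-q[:,2]+K[1,2]]
def tcpT(s):
    T=np.eye(4);T[:3,:3]=R.from_quat(s['tool_rot']).as_matrix();T[:3,3]=s['tool_pos'];return T
def ray(n,uv,z,T=None):
    c=r.get_calibration(n);K=c['K']
    C=(T@c['mount']) if n=='wrist' else np.linalg.inv(c['view'])
    uv=np.atleast_2d(uv).astype(float)
    d=np.c_[(uv[:,0]-K[0,2])/K[0,0],-(uv[:,1]-K[1,2])/K[1,1],-np.ones(len(uv))]@C[:3,:3].T
    o=C[:3,3]; t=(z-o[2])/d[:,2]; return o+d*t[:,None]
def crop(img,x0,y0,x1,y1,k,name):
    cv2.imwrite(name,cv2.resize(img[y0:y1,x0:x1],None,fx=k,fy=k,interpolation=cv2.INTER_CUBIC))
E
python3 - <<'E'
from h import *
t=cv2.imread('pics/top0.png');s=cv2.imread('pics/scene0.png')
crop(t,100,160,220,280,5,'pics/t_st.png');crop(t,290,170,420,275,6,'pics/t_bay.png');crop(s,340,180,480,320,5,'pics/s_st.png');crop(s,140,180,290,270,5,'pics/s_bay.png')
E
```

```text
(no output)
```

View pics/t_st.png

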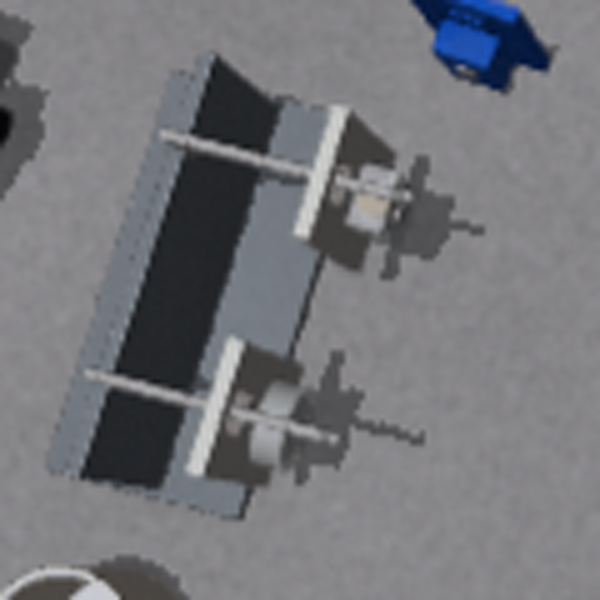

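View pics/t_bay.png

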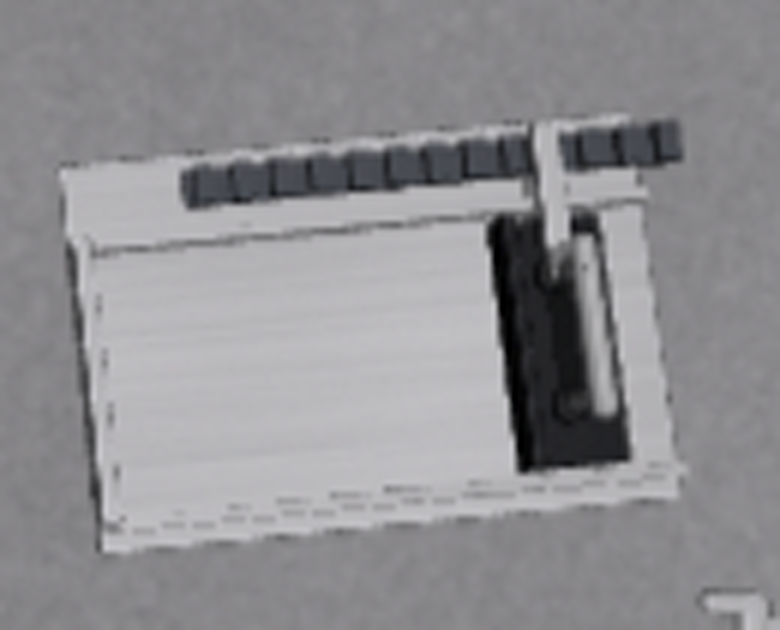

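View pics/s_st.png

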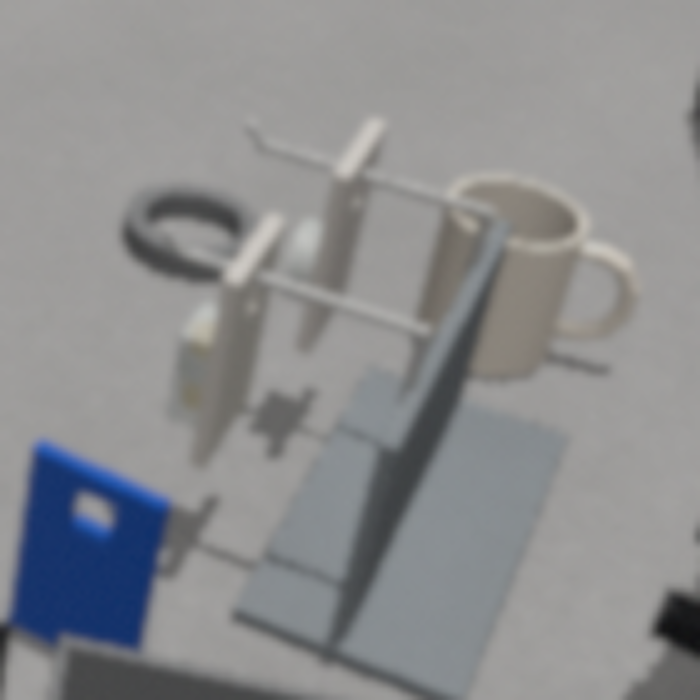

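View pics/s_bay.png

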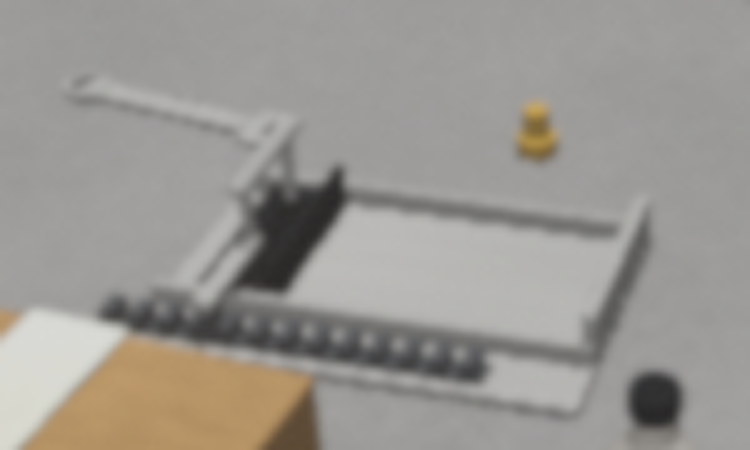

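```bash
python3 - <<'E'
from h import *
from scipy.optimize import least_squares
s=r.state();print(tcpT(s))
pts=[('top',(132.4,186.6),(0,-.06,.16)),('top',(181.6,199),(-.124,-.06,.169)),('top',(117.6,234.8),(0,.06,.16)),('top',(167.6,248),(-.124,.06,.169)),
('scene',(425,246),(0,-.06,.16)),('scene',(440,222.4),(0,.06,.16)),('scene',(390,204.4),(-.124,.06,.169)),('top',(142,171),(0,-.11,.13)),('top',(147.5,256.5),(-.045,.115,.004))]
def W(p,P): 
    c,q=np.cos(p[2]),np.sin(p[2]); P=np.atleast_2d(P);return np.c_[p[0]+c*P[:,0]-q*P[:,1],p[1]+q*P[:,0]+c*P[:,1],P[:,2]]
f=lambda p:np.concatenate([(proj(n,W(p,P))[0]-uv) for n,uv,P in pts])
o=least_squares(f,[.55,.4,1.4],loss='soft_l1');print(o.x,o.fun.reshape(-1,2))
p=o.x
for n in('a','b'): print('tip',W(p,[-.124,-.06 if n=='a' else .06,.169]))
for uv in [(340,108),(305,238),(238,340),(195,472)]:
    P=ray('top',np.array(uv)/5+[100,160],.175); print('card top',P)
    c,q=np.cos(p[2]),np.sin(p[2]);d=P[0,:2]-p[:2];print('  stand',c*d[0]+q*d[1],-q*d[0]+c*d[1])
g=lambda u,z:print(u,z,ray('top',np.array(u)/6+[290,170],z)[0])
for u,z in [((583,238),.081),((608,412),.081),((490,222),.04),((520,470),.04),((72,243),.042),((105,548),.042),((88,243),.042),((122,530),.042),((60,172),.0),((680,495),.022),((185,190),.03),((680,140),.03)]: g(u,z)
E
```

```text
[[ 0.2239 -0.0003  0.9746  0.1454]
 [-0.9746  0.0015  0.2239 -0.633 ]
 [-0.0015 -1.      0.0001  0.2509]
 [ 0.      0.      0.      1.    ]]
[0.5631 0.4107 1.2996] [[-0.117   0.0168]
 [-0.824  -0.1711]
 [-0.6246 -0.4534]
 [-1.4636 -0.6869]
 [-0.5624 -0.6926]
 [-2.9463 -0.9043]
 [-0.3624 -0.1237]
 [ 0.2384 -0.7322]
 [-0.1653  7.3792]]
tip [[0.5877 0.2752 0.169 ]]
tip [[0.4721 0.3073 0.169 ]]
card top [[0.6289 0.3051 0.175 ]]
  stand -0.08412384843273694 -0.09164721838023454
card top [[0.566  0.3202 0.175 ]]
  stand -0.08644904815081264 -0.02702794768020779
card top [[0.5177 0.3503 0.175 ]]
  stand -0.07033381966622425 0.027562534241673434
card top [[0.456  0.3684 0.175 ]]
  stand -0.069435117211779 0.09186084896684121
(583, 238) 0.081 [ 0.5689 -0.2435  0.081 ]
(608, 412) 0.081 [ 0.4928 -0.2504  0.081 ]
(490, 222) 0.04 [ 0.5832 -0.2127  0.04  ]
(520, 470) 0.04 [ 0.4711 -0.2209  0.04  ]
(72, 243) 0.042 [ 0.5757 -0.0233  0.042 ]
(105, 548) 0.042 [ 0.4392 -0.0348  0.042 ]
(88, 243) 0.042 [ 0.5756 -0.0305  0.042 ]
(122, 530) 0.042 [ 0.447  -0.0426  0.042 ]
(60, 172) 0.0 [ 0.616  -0.0213  0.    ]
(680, 495) 0.022 [ 0.4599 -0.2974  0.022 ]
(185, 190) 0.03 [ 0.6014 -0.0762  0.03  ]
(680, 140) 0.03 [ 0.6218 -0.3043  0.03  ]
```

```bash
python3 -m handwheel '[-22,0,34,0.125,91,-22,0,34,0,91,-22,0,34,0,91,-22,0,34,0,91,-22,0,34,0,91,-22,0,34,0,91,-22,0,34,0,91,-22,0,34,0,91,-22,0,34,0,91,-22,0,34,0,91]' 10
```

```text
time: 0.98
tool_pos: [0.4567, -0.3797, 0.2449]
tool_rot: [0.519, -0.485, 0.48, -0.515]
force: [0.5, -0.8, 0.1]
finger_gap: 0.0909
```

```bash
cat >> h.py <<'E'
def plan(x,y,z,ang):
    s=r.state();T=tcpT(s);d=T[:3,:3].T@(np.array([x,y,z])-T[:3,3])*1000
    a=np.degrees(np.arctan2(T[1,0],T[0,0]));da=(ang-a+180)%360-180
    print('t',round(s['time'],2),'pos',T[:3,3],'ang',round(a,2),'tilt',T[2,:],'gap',s['finger_gap'],'F',s['force'])
    print('delta tool mm',d,'norm',np.linalg.norm(d),'spin',-np.radians(da))
E
python3 -c "
from h import *
plan(.62,-.14,.25,-84.7)"
```

```text
t 0.98 pos [ 0.4567 -0.3797  0.2449] ang -86.02 tilt [-0.0021 -1.     -0.0093  0.2449] gap 0.09086331800612074 F [ 0.5039 -0.7682  0.1236]
delta tool mm [-227.8052   -6.255   179.5345] norm 290.11546435986827 spin -0.023015977192774022
```

```bash
python3 -m handwheel '[-32,-1,25,-0.02,91,-32,-1,25,0,91,-32,-1,25,0,91,-32,-1,25,0,91,-32,-1,25,0,91,-32,-1,25,0,91,-25,0,20,0,91,0,0,0,0,91]' 10; python3 - <<'E'
from h import *
s=r.state();im=r.grab_frame('wrist');np.save('pics/T1.npy',tcpT(s));cv2.imwrite('pics/w1.png',im)
plan(.62,-.14,.25,-84.7)
E
```

```text
time: 1.65
tool_pos: [0.6153, -0.1304, 0.2487]
tool_rot: [-0.524, 0.478, -0.47, 0.525]
force: [-0.3, 1.0, 0.1]
finger_gap: 0.0913
t 1.7 pos [ 0.614  -0.1332  0.2484] ang -84.29 tilt [-0.0075 -0.9999 -0.0077  0.2484] gap 0.09098123201896238 F [-0.6196  0.2788 -0.5067]
delta tool mm [ 7.3737 -1.6868  5.2687] norm 9.218195802309475 spin 0.007086930910845892
```

View pics/w1.png

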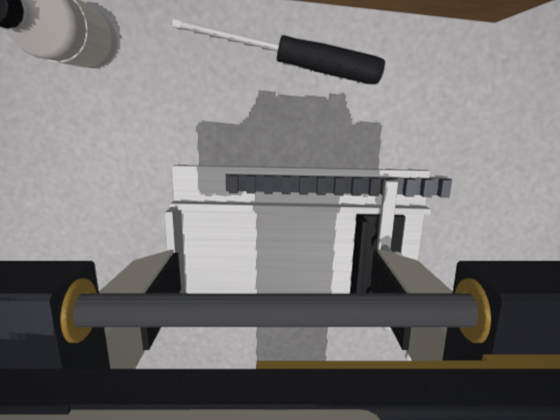

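```bash
python3 - <<'E'
from h import *
im=cv2.imread('pics/w1.png');crop(im,155,155,305,275,5,'pics/w1a.png');crop(im,310,155,465,275,5,'pics/w1b.png')
E
```

```text
(no output)
```

View pics/w1a.png

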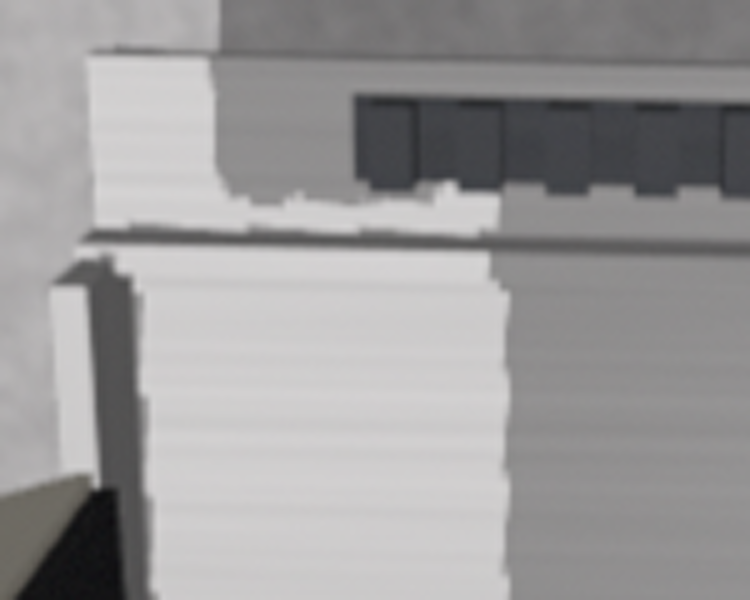

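View pics/w1b.png

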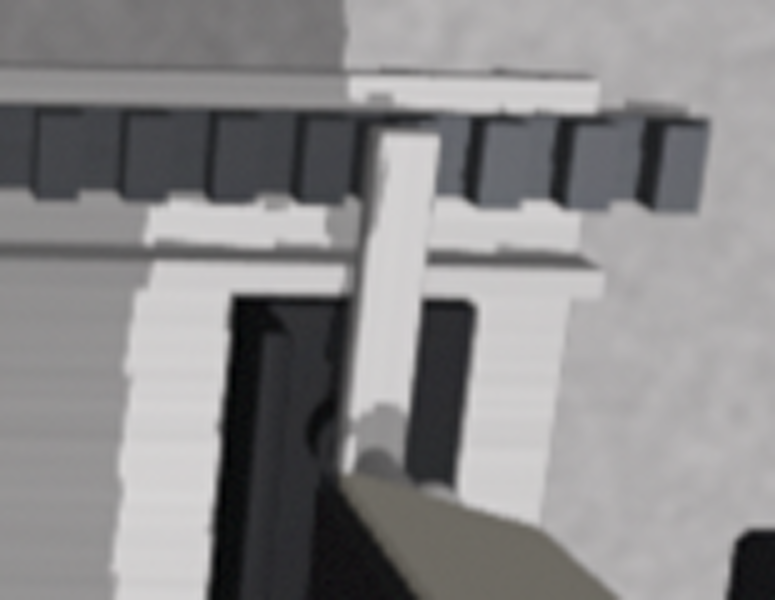

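```bash
python3 - <<'E'
from h import *
T=np.load('pics/T1.npy')
for uv,z in [((173.4,212),.042),((174.6,249),.042),((215,204.6),.022),((430,208.5),.022),((182,235),.008),((185,275),.008),((356.5,215),.04),((352,270),.04)]: print(uv,z,ray('wrist',uv,z,T)[0])
plan(.61,.24,.25,-15.5)
E
```

```text
(173.4, 212) 0.042 [ 0.5791 -0.0307  0.042 ]
(174.6, 249) 0.042 [ 0.5401 -0.0328  0.042 ]
(215, 204.6) 0.022 [ 0.5851 -0.0679  0.022 ]
(430, 208.5) 0.022 [ 0.604  -0.2885  0.022 ]
(182, 235) 0.008 [ 0.5427 -0.0315  0.008 ]
(185, 275) 0.008 [ 0.4947 -0.0363  0.008 ]
(356.5, 215) 0.04 [ 0.5942 -0.2101  0.04  ]
(352, 270) 0.04 [ 0.5352 -0.2151  0.04  ]
t 1.7 pos [ 0.614  -0.1332  0.2484] ang -84.29 tilt [-0.0075 -0.9999 -0.0077  0.2484] gap 0.09098123201896238 F [-0.6196  0.2788 -0.5067]
delta tool mm [-371.7269    0.9598   33.1209] norm 373.2007819727406 spin -1.2006809114692305
```

```bash
python3 -m handwheel '[0,0,0,-0.125,91,0,0,0,-0.125,91,0,0,0,-0.125,91,0,0,0,-0.125,91,0,0,0,-0.125,91,0,0,0,-0.125,91,0,0,0,-0.125,91,0,0,0,-0.125,91,0,0,0,-0.125,91,0,0,0,-0.08,91]' 10; python3 -c "
from h import *
plan(.60,.30,.25,-15.5)"
```

```text
time: 2.53
tool_pos: [0.6065, -0.1478, 0.2437]
tool_rot: [0.702, -0.101, 0.087, -0.699]
force: [-0.6, 0.4, -0.7]
finger_gap: 0.0908
t 2.53 pos [ 0.6065 -0.1478  0.2437] ang -15.32 tilt [-0.0189 -0.9998 -0.0075  0.2437] gap 0.09082860849478018 F [-0.5832  0.38   -0.7365]
delta tool mm [-124.6337   -7.189   430.137 ] norm 447.8873555459667 spin 0.0031390347055039046
```

```bash
python3 -m handwheel '[-11,0,38,0,91,-11,0,38,0,91,-11,0,38,0,91,-11,0,38,0,91,-11,-1,38,0,91,-11,-1,38,0,91,-11,-1,38,0,91,-11,-1,38,0,91,-11,-1,38,0,91,-11,0,38,0,91]' 10; python3 -c "
from h import *
plan(.60,.30,.25,-15.5)"
```

```text
time: 3.37
tool_pos: [0.6076, 0.2214, 0.2366]
tool_rot: [0.708, -0.12, 0.101, -0.689]
force: [1.3, 0.8, 0.5]
finger_gap: 0.0909
t 3.37 pos [0.6076 0.2214 0.2366] ang -18.07 tilt [-0.0221 -0.9993 -0.0308  0.2366] gap 0.09094481382657137 F [1.2547 0.7613 0.5491]
delta tool mm [-31.94   -14.9375  71.969 ] norm 80.1425116455615 spin -0.044821726350249676
```

```bash
python3 -m handwheel '[0,0,0,0,91,0,0,0,0,91]' 10; python3 -c "
from h import *
plan(.60,.30,.25,-15.5)"; python3 -m handwheel '[-12,-5,24,-0.02,91,-12,-5,24,-0.02,91,-8,-5,20,0,91,0,0,0,0,91,0,0,0,0,91]' 10; python3 -c "
from h import *
plan(.60,.30,.25,-15.5)
s=r.state();im=r.grab_frame('wrist');np.save('pics/T2.npy',tcpT(s));cv2.imwrite('pics/w2.png',im)"
```

```text
time: 3.53
tool_pos: [0.6046, 0.2312, 0.2362]
tool_rot: [0.707, -0.117, 0.096, -0.691]
force: [0.1, -1.6, -0.0]
finger_gap: 0.0907
t 3.53 pos [0.6046 0.2312 0.2362] ang -17.38 tilt [-0.0252 -0.9993 -0.0265  0.2362] gap 0.09070887010700056 F [ 0.0815 -1.6453 -0.0438]
delta tool mm [-25.2654 -14.8641  63.9276] norm 70.32797833438596 spin -0.032763661379090515
time: 3.95
tool_pos: [0.5962, 0.2963, 0.2472]
tool_rot: [0.711, -0.107, 0.085, -0.69]
force: [0.5, -1.1, -0.1]
finger_gap: 0.091
t 3.95 pos [0.5962 0.2963 0.2472] ang -15.66 tilt [-0.0267 -0.999  -0.0345  0.2472] gap 0.09095770183058347 F [ 0.4867 -1.1114 -0.08  ]
delta tool mm [ 2.5918 -3.0126  4.4516] norm 5.967395692375436 spin -0.00275849763457125
```

View pics/w2.png

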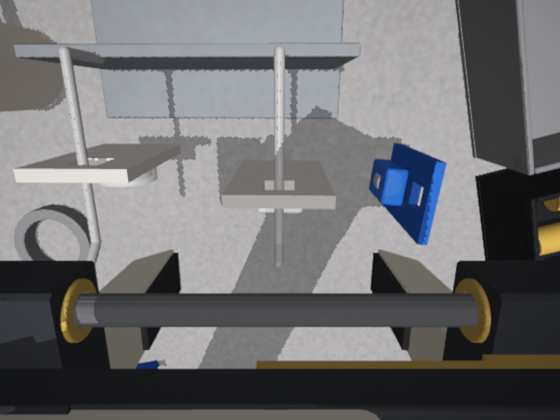

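```bash
python3 - <<'E'
from h import *
im=cv2.imread('pics/w2.png');crop(im,200,140,360,270,5,'pics/w2a.png')
E
```

```text
(no output)
```

View pics/w2a.png

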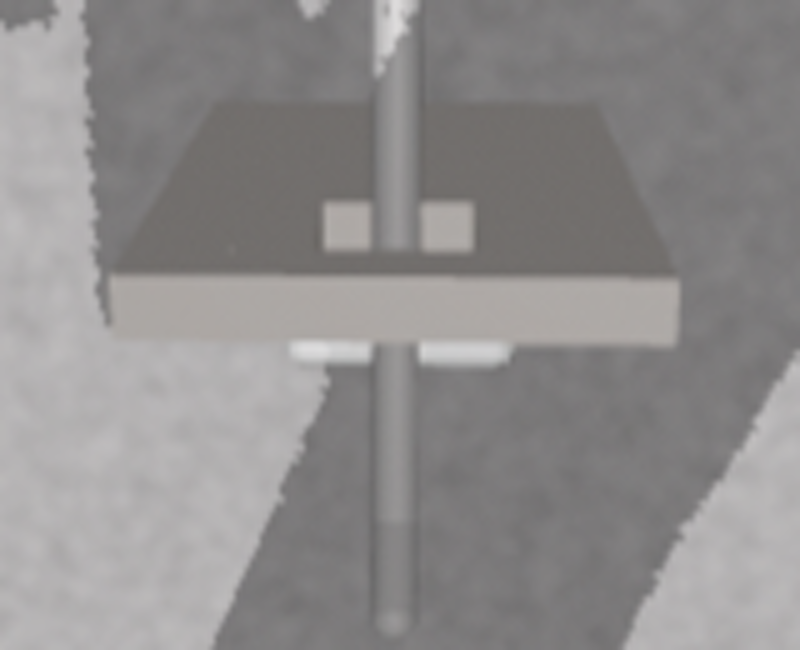

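```bash
python3 - <<'E'
from h import *
T=np.load('pics/T2.npy')
uv=np.array([(110,275),(680,278),(112,345),(680,347)])/5+[200,140]
P=ray('wrist',uv,.175,T);print(P,P.mean(0));print(np.linalg.norm(P[1]-P[0]))
d=P[1]-P[0];a=np.degrees(np.arctan2(d[1],d[0]));print('ang',a)
print('tip',ray('wrist',np.array((393,620))/5+[200,140],.169,T))
m=P.mean(0)
plan(m[0],m[1],.18,a)
E
```

```text
[[0.5696 0.328  0.175 ]
 [0.6336 0.3102 0.175 ]
 [0.5672 0.3198 0.175 ]
 [0.6318 0.302  0.175 ]] [0.6005 0.315  0.175 ]
0.06640419408787017
ang -15.525758682177957
tip [[0.5889 0.2738 0.169 ]]
t 4.0 pos [0.5961 0.2964 0.2473] ang -15.67 tilt [-0.027  -0.9991 -0.0341  0.2473] gap 0.09110644023672704 F [-0.3255  0.4295 -0.872 ]
delta tool mm [ 1.0534 66.5793 21.386 ] norm 69.93761434114579 spin -0.002543443124688697
```

```bash
python3 -m handwheel '[1,0,21,0,91,0,15,0,0,91,0,20,0,0,91,0,20,0,0,91,0,10,0,0,91,0,0,0,0,91]' 6; python3 -c "
from h import *
plan(.6005,.315,.18,-15.5)"
```

```text
time: 4.5
tool_pos: [0.6066, 0.2997, 0.1775]
tool_rot: [0.713, -0.112, 0.092, -0.686]
force: [0.0, -0.8, 0.2]
finger_gap: 0.0912
t 4.5 pos [0.6066 0.2997 0.1775] ang -16.63 tilt [-0.0223 -0.9989 -0.0409  0.1775] gap 0.09117751930323048 F [ 0.0366 -0.7569  0.2173]
delta tool mm [-10.2924  -2.83    12.8242] norm 16.685464680494253 spin -0.019635713868325307
```

```bash
python3 -m handwheel '[-10,0,12,-0.02,91,0,0,0,0,91]' 6; python3 -c "
from h import *
plan(.6005,.315,.18,-15.5)"
```

```text
time: 4.67
tool_pos: [0.6009, 0.3115, 0.1766]
tool_rot: [0.714, -0.107, 0.086, -0.687]
force: [-1.2, 0.8, 0.6]
finger_gap: 0.0903
t 4.67 pos [0.6009 0.3115 0.1766] ang -15.65 tilt [-0.0242 -0.9988 -0.0424  0.1766] gap 0.09033679095599043 F [-1.2339  0.8322  0.6349]
delta tool mm [-1.4665 -3.5449  3.1509] norm 4.96438624602901 spin -0.0026581348495975958
```

```bash
python3 -m handwheel '[-1,-3,4,0,91,0,0,0,0,91,0,0,0,0,60,0,0,0,0,60,0,0,0,0,60,0,0,0,0,60]' 6; python3 -c "
from h import *
plan(.6005,.315,.18,-15.5)"
```

```text
time: 5.17
tool_pos: [0.6025, 0.3189, 0.1846]
tool_rot: [0.713, -0.104, 0.087, -0.688]
force: [-1.0, -0.2, -0.3]
finger_gap: 0.0689
t 5.17 pos [0.6025 0.3189 0.1846] ang -15.53 tilt [-0.0192 -0.9991 -0.0376  0.1846] gap 0.06894993308439121 F [-0.9895 -0.2308 -0.282 ]
delta tool mm [-0.8011  4.7329 -4.0897] norm 6.30612200860418 spin -0.0004455702474222186
```

```bash
python3 -m handwheel '[-1,4,-3,0,68,0,0,0,0,68,0,0,0,0,60,0,0,0,0,60,0,0,0,0,60]' 6; python3 -c "
from h import *
plan(.6005,.315,.18,-15.5)
s=r.state();im=r.grab_frame('wrist');np.save('pics/T3.npy',tcpT(s));cv2.imwrite('pics/w3.png',im)"
```

```text
time: 5.58
tool_pos: [0.601, 0.3158, 0.1811]
tool_rot: [0.712, -0.104, 0.088, -0.689]
force: [0.3, 0.4, 0.2]
finger_gap: 0.0662
t 5.58 pos [0.601  0.3158 0.1811] ang -15.56 tilt [-0.018  -0.9992 -0.0365  0.1811] gap 0.06619919850715367 F [0.3293 0.3836 0.2104]
delta tool mm [-0.2133  1.1159 -0.8886] norm 1.4423094977068571 spin -0.0010030668827688278
```

View pics/w3.png

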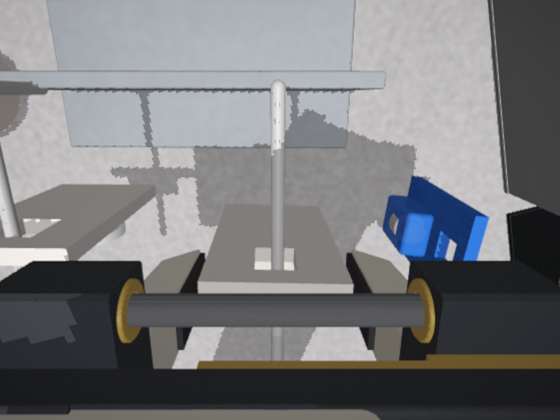

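```bash
python3 -m handwheel '[0,-5,0,0,60,0,-5,0,0,60,0,-4,0,0,60,0,0,0,0,60]' 8; python3 -c "
from h import *
plan(.601,.3158,.195,-15.5)"
```

```text
time: 5.97
tool_pos: [0.6008, 0.3155, 0.1951]
tool_rot: [0.713, -0.104, 0.087, -0.688]
force: [0.7, -0.4, -0.7]
finger_gap: 0.0662
t 5.97 pos [0.6008 0.3155 0.1951] ang -15.56 tilt [-0.0199 -0.9991 -0.0387  0.1951] gap 0.06622425987377185 F [ 0.6666 -0.4025 -0.7395]
delta tool mm [0.1414 0.0979 0.3404] norm 0.3813503171220587 spin -0.0011040199189066894
```

```bash
python3 -m handwheel '[0,0.5,-12,0,60,0,0.5,-12,0,60,0,0,0,0,60]' 8; python3 -c "
from h import *
plan(.5794,.2388,.195,-15.5)
im=r.grab_frame('wrist');cv2.imwrite('pics/w4.png',im)"
```

```text
time: 6.22
tool_pos: [0.5935, 0.2908, 0.1951]
tool_rot: [0.713, -0.104, 0.086, -0.688]
force: [-0.5, -1.1, -0.5]
finger_gap: 0.0659
t 6.22 pos [0.5935 0.2908 0.1951] ang -15.5 tilt [-0.0199 -0.999  -0.039   0.1951] gap 0.06590433516043714 F [-0.5472 -1.0844 -0.4814]
delta tool mm [  0.3252   2.1837 -53.8026] norm 53.84784520322821 spin 3.8375715763510756e-05
```

View pics/w4.png

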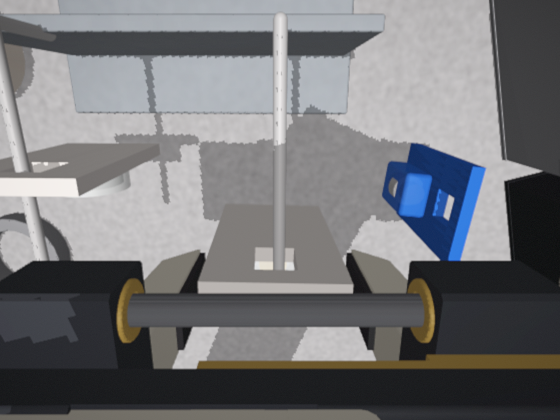

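```bash
python3 -m handwheel '[0,0.5,-13,0,60,0,0.5,-13,0,60,0,0.5,-13,0,60,0,0.5,-13,0,60,0,0,0,0,60]' 8; python3 -c "
from h import *
plan(.5794,.2388,.195,-15.5)
im=r.grab_frame('wrist');cv2.imwrite('pics/w5.png',im)"
```

```text
time: 6.68
tool_pos: [0.5783, 0.2375, 0.1946]
tool_rot: [0.713, -0.104, 0.086, -0.688]
force: [0.3, 0.6, -1.9]
finger_gap: 0.0662
t 6.68 pos [0.5783 0.2375 0.1946] ang -15.54 tilt [-0.0203 -0.9991 -0.0381  0.1946] gap 0.06619941864986882 F [ 0.2858  0.6396 -1.8946]
delta tool mm [ 0.6997 -0.4668  1.4907] norm 1.7116017373047279 spin -0.0006250114016577231
```

View pics/w5.png

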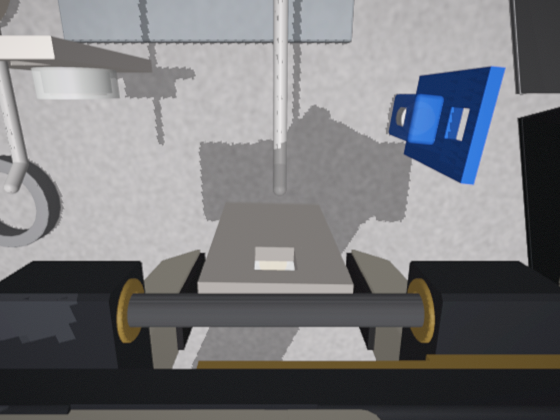

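```bash
python3 -m handwheel '[0,4,-20,0,60,0,5,-25,0,60,0,5,-25,0,60,0,5,-25,0,60,0,5,-25,0,60,0,5,-25,0,60,0,5,-25,0,60,0,3,-20,0,60,0,0,0,0,60,0,0,0,0,60]' 8; python3 -c "
from h import *
plan(.525,.045,.13,-15.5)
im=r.grab_frame('scene');cv2.imwrite('pics/s6.png',im);crop(im,200,120,440,300,3,'pics/s6a.png')"
```

```text
time: 7.57
tool_pos: [0.5272, 0.0581, 0.1641]
tool_rot: [0.708, -0.099, 0.086, -0.694]
force: [0.5, 0.7, -1.1]
finger_gap: 0.0657
t 7.57 pos [0.5272 0.0581 0.1641] ang -15.05 tilt [-0.0168 -0.9996 -0.0229  0.1641] gap 0.06572009038999828 F [ 0.5002  0.6752 -1.0911]
delta tool mm [  1.8647  34.3954 -12.4092] norm 36.61292449059232 spin 0.007843542121330548
```

View pics/s6a.png

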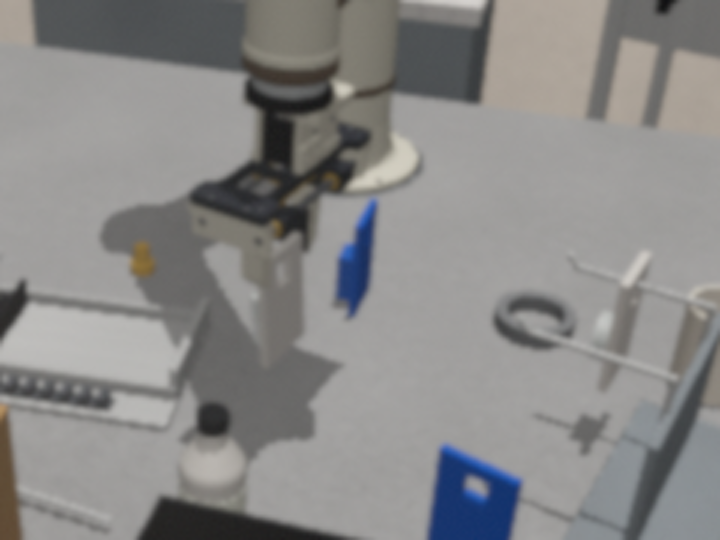

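```bash
python3 -m handwheel '[0,10,-4,0,60,0,12,-4,0,60,0,12,0,0,60,0,5,0,0,60,0,0,0,0,60]' 8; python3 -c "
from h import *
plan(.525,.045,.115,-15.5)"
```

```text
time: 8.03
tool_pos: [0.5256, 0.0545, 0.122]
tool_rot: [0.707, -0.096, 0.084, -0.695]
force: [-0.8, 0.3, -1.9]
finger_gap: 0.0661
t 8.03 pos [0.5256 0.0545 0.122 ] ang -14.67 tilt [-0.0151 -0.9997 -0.0193  0.122 ] gap 0.06609291589417837 F [-0.842   0.2883 -1.8633]
delta tool mm [ 1.9761  7.1115 -9.1973] norm 11.792709904734746 spin 0.014480765891794657
```

```bash
python3 -m handwheel '[0,5,5,0,60,0,4,8,0,60,0,0,10,0,60,0,0,10,0,60,0,0,0,0,60]' 6; python3 -c "
from h import *
plan(.525,.045,.115,-15.5)
im=r.grab_frame('scene');cv2.imwrite('pics/s7.png',im);crop(im,200,120,440,300,3,'pics/s7a.png')"
```

```text
time: 8.45
tool_pos: [0.5335, 0.0921, 0.111]
tool_rot: [0.707, -0.096, 0.082, -0.696]
force: [-0.2, 0.4, -0.7]
finger_gap: 0.066
t 8.45 pos [0.5335 0.0921 0.111 ] ang -14.54 tilt [-0.0177 -0.9997 -0.018   0.111 ] gap 0.0660283350877818 F [-0.1848  0.4219 -0.7065]
delta tool mm [  3.5498  -3.1824 -47.7401] norm 47.97759134168002 spin 0.016768696736094487
```

View pics/s7a.png

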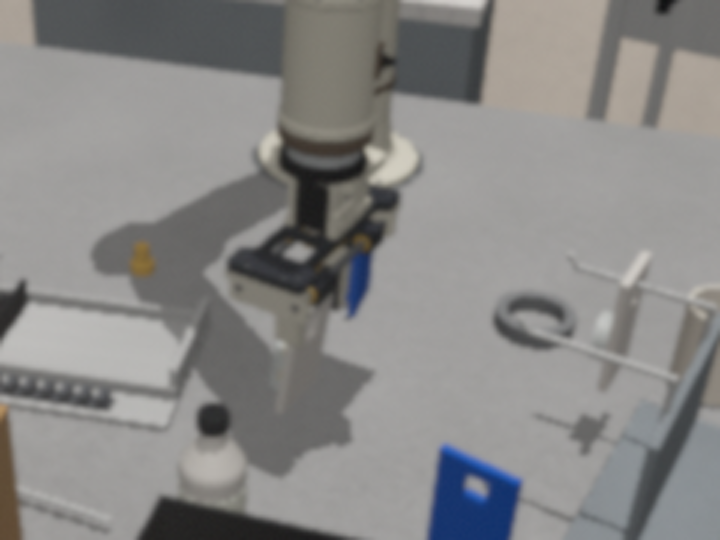

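```bash
python3 -c "
from h import *
print(ray('top',[(252,285),(262,312),(262,300)],.05), ray('top',[(270,155)],.0))"; python3 -m handwheel '[0,7,11,0,60,0,7,11,0,60,0,8,11,0,60,0,9,8,0,60,0,9,8,0,60,0,0,0,0,60]' 6; python3 -c "
from h import *
plan(.525,.045,.115,-15.5)
im=r.grab_frame('scene');cv2.imwrite('pics/s8.png',im);crop(im,200,120,440,300,3,'pics/s8a.png')"
```

```text
[[0.3797 0.112  0.05  ]
 [0.3105 0.0866 0.05  ]
 [0.3409 0.0863 0.05  ]] [[0.7434 0.0613 0.    ]]
time: 9.0
tool_pos: [0.5477, 0.144, 0.072]
tool_rot: [0.706, -0.094, 0.084, -0.697]
force: [-0.0, 0.5, 0.7]
finger_gap: 0.0662
t 9.0 pos [0.5477 0.144  0.072 ] ang -14.52 tilt [-0.0127 -0.9998 -0.0138  0.072 ] gap 0.06620148570884579 F [-0.0343  0.5104  0.7129]
delta tool mm [   2.2896  -41.6765 -102.062 ] norm 110.26709621251037 spin 0.017181169394653008
```

View pics/s8a.png

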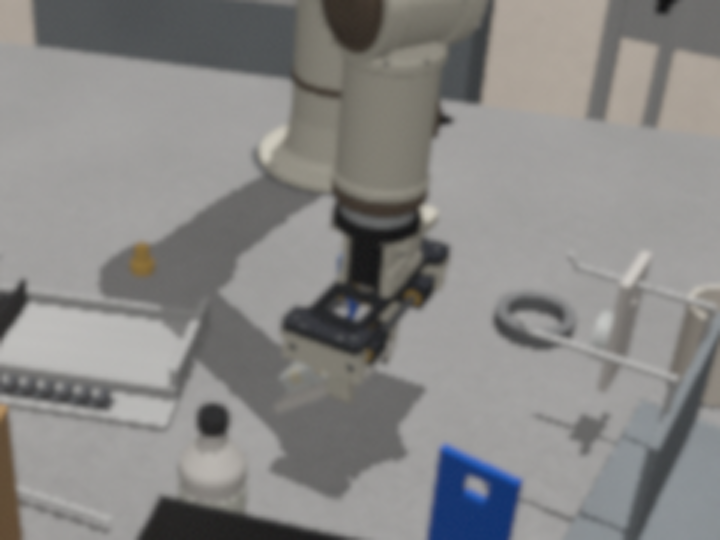

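```bash
python3 -m handwheel '[0,8,4,0,60,0,8,3,0,60,0,8,2,0,60,0,7,0,0,60,0,5,0,0,60,0,0,0,0,60]' 6; python3 -c "
from h import *
plan(.525,.045,.115,-15.5)"
```

```text
time: 9.55
tool_pos: [0.55, 0.1479, 0.0318]
tool_rot: [0.707, -0.096, 0.086, -0.695]
force: [-0.2, 0.7, 0.0]
finger_gap: 0.0661
t 9.55 pos [0.55   0.1479 0.0318] ang -14.76 tilt [-0.0123 -0.9998 -0.018   0.0318] gap 0.06609043631137819 F [-0.214   0.7258  0.0343]
delta tool mm [   1.0014  -81.2984 -107.3342] norm 134.6516982933414 spin 0.012998742437741712
```

```bash
python3 -m handwheel '[0,4,0,0,60,0,0,0,0,60,0,0,0,0,80,0,0,0,0,80,0,0,0,0,80]' 6; python3 -c "
from h import *
plan(.525,.045,.115,-15.5)
im=r.grab_frame('wrist');cv2.imwrite('pics/w9.png',im)
im=r.grab_frame('scene');crop(im,200,120,440,300,3,'pics/s9a.png')"
```

```text
time: 9.97
tool_pos: [0.5496, 0.1462, 0.0269]
tool_rot: [0.707, -0.097, 0.086, -0.695]
force: [0.7, 1.0, 0.6]
finger_gap: 0.0788
t 9.97 pos [0.5496 0.1462 0.0269] ang -14.83 tilt [-0.0132 -0.9997 -0.0198  0.0269] gap 0.07884805236822229 F [0.6632 0.9984 0.5654]
delta tool mm [   0.9966  -86.0897 -105.8724] norm 136.46024143919533 spin 0.011659152473192701
```

View pics/s9a.png

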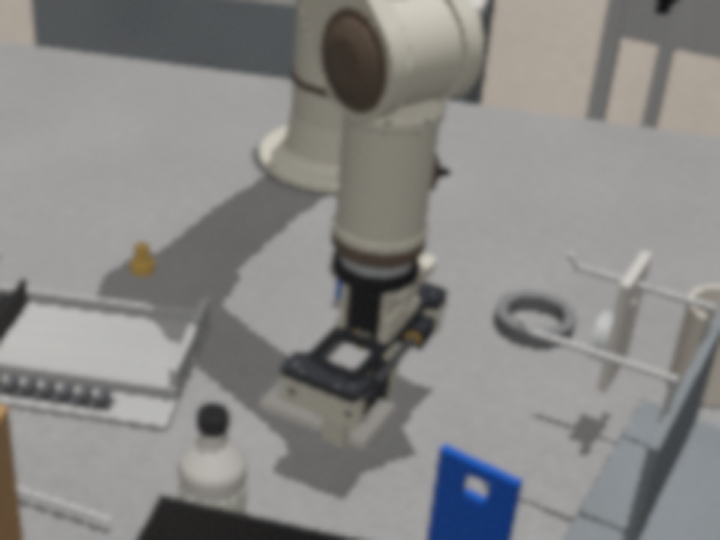

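View pics/w9.png

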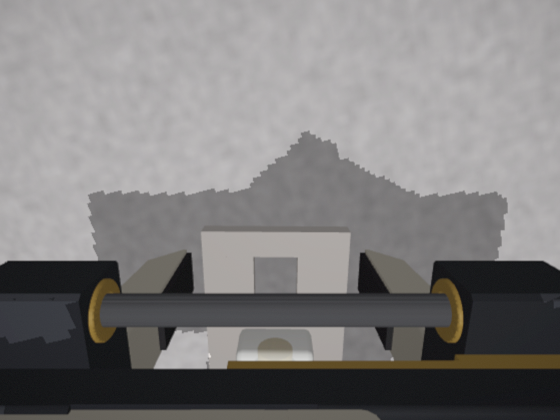

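```bash
python3 -m handwheel '[0,-8,0,0,91,0,-20,0,0,91,0,-30,-10,0,80,0,-30,-20,0,70,0,-30,-20,0,70,0,0,0,0,70,0,0,0,0,70]' 6; python3 -c "
from h import *
plan(.53,.07,.15,-15.5)
s=r.state();im=r.grab_frame('wrist');np.save('pics/T10.npy',tcpT(s));cv2.imwrite('pics/w10.png',im)"
```

```text
time: 10.65
tool_pos: [0.538, 0.0997, 0.1536]
tool_rot: [0.708, -0.096, 0.084, -0.695]
force: [0.8, 0.4, 0.1]
finger_gap: 0.0703
t 10.65 pos [0.538  0.0997 0.1536] ang -14.61 tilt [-0.0136 -0.9997 -0.02    0.1536] gap 0.07034050600786165 F [0.7563 0.3764 0.0913]
delta tool mm [ -0.2073   4.1691 -30.7101] norm 30.99245579438055 spin 0.015557295292881768
```

View pics/w10.png

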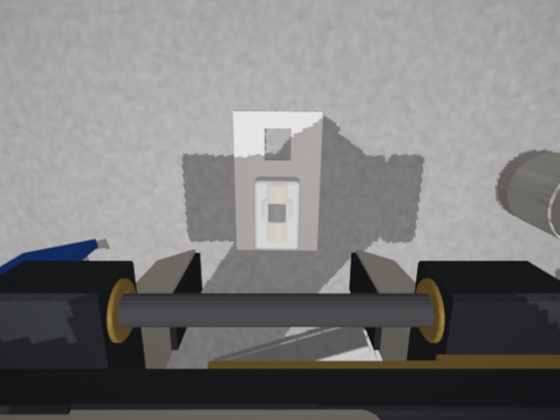

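```bash
python3 - <<'E'
from h import *
T=np.load('pics/T10.npy')
P=ray('wrist',[(234,112),(323,112),(317.5,249),(236,249.5)],.008,T);print(P)
print([np.linalg.norm(P[i]-P[(i+1)%4]) for i in range(4)])
px=(P[2]+P[3]-P[0]-P[1]);px/=np.linalg.norm(px);py=(P[1]+P[2]-P[0]-P[3]);py/=np.linalg.norm(py)
c=P.mean(0);b=c+.020*px;print(c,px,py,'y angle',np.degrees(np.arctan2(py[1],py[0])),'blister',b)
B=ray('wrist',[(255,180),(299,180),(298,248),(256,248)],.028,T);print(B,B.mean(0))
plan(b[0],b[1],.045,np.degrees(np.arctan2(py[1],py[0])))
E
```

```text
[[0.5229 0.175  0.008 ]
 [0.5867 0.1584 0.008 ]
 [0.5588 0.0527 0.008 ]
 [0.4932 0.0689 0.008 ]]
[np.float64(0.06589145417849798), np.float64(0.10938785615576331), np.float64(0.06759904904410448), np.float64(0.11021821829660021)]
[0.5404 0.1138 0.008 ] [-0.2622 -0.965   0.    ] [ 0.9694 -0.2455  0.    ] y angle -14.213622012114731 blister [0.5352 0.0945 0.008 ]
[[0.5267 0.1254 0.028 ]
 [0.5576 0.1175 0.028 ]
 [0.5445 0.0659 0.028 ]
 [0.5132 0.0739 0.028 ]] [0.5355 0.0957 0.028 ]
t 10.7 pos [0.5386 0.0997 0.1536] ang -14.6 tilt [-0.0127 -0.9997 -0.02    0.1536] gap 0.07032193674780914 F [ 0.8039 -0.0017  0.6771]
delta tool mm [ -0.6471 108.7599  -3.8061] norm 108.82844856391716 spin -0.0067926743726299576
```

```bash
python3 -m handwheel '[-1,25,1,-0.007,60,0,25,1,0,60,0,25,0,0,60,0,15,0,0,60,0,10,0,0,60,0,5,0,0,60,0,0,0,0,60]' 10; python3 -c "
from h import *
plan(.537,.1013,.037,-14.2)"
```

```text
time: 11.28
tool_pos: [0.5364, 0.1043, 0.0429]
tool_rot: [0.708, -0.091, 0.081, -0.696]
force: [-0.7, -0.2, -0.3]
finger_gap: 0.0599
t 11.28 pos [0.5364 0.1043 0.0429] ang -13.94 tilt [-0.0126 -0.9998 -0.0184  0.0429] gap 0.05994349527342589 F [-0.6976 -0.2198 -0.3454]
delta tool mm [ 1.3697  5.9513 -2.6619] norm 6.66181207687539 spin 0.004490148158049965
```

```bash
python3 -m handwheel '[1,6,-3,0,60,0,0,0,0,30,0,0,0,0,30,0,0,0,0,30,0,0,0,0,30]' 10; python3 -c "
from h import *
plan(.537,.1013,.037,-14.2)"
```

```text
time: 11.7
tool_pos: [0.538, 0.1021, 0.0383]
tool_rot: [0.707, -0.09, 0.081, -0.696]
force: [0.7, 0.4, 0.5]
finger_gap: 0.0379
t 11.7 pos [0.538  0.1021 0.0383] ang -13.88 tilt [-0.0101 -0.9998 -0.0168  0.0383] gap 0.037932406481168454 F [0.7432 0.4046 0.4545]
delta tool mm [-0.8004  1.366  -0.9896] norm 1.867067470570171 spin 0.0055343141858058085
```

```bash
python3 -m handwheel '[0,0,0,0,20,0,0,0,0,20,0,-8,0,0,20,0,-20,0,0,20,0,-30,0,0,20,0,-30,0,0,20,0,0,0,0,20]' 10; python3 - <<'E'
from h import *
plan(.537,.1013,.037,-14.2)
im=r.grab_frame('scene');crop(im,200,120,440,300,3,'pics/s11a.png')
t=cv2.imread('pics/top0.png');k=6
big=cv2.resize(t[170:275,290:420],None,fx=k,fy=k,interpolation=cv2.INTER_CUBIC)
yaw=np.radians(5.0);bx=np.array([np.cos(yaw),np.sin(yaw)]);by=np.array([-bx[1],bx[0]])
O=np.array([.5136,-.0355])-by*.150
def W(P):
    P=np.atleast_2d(P).astype(float)/1000;return np.c_[O+P[:,:1]*bx+P[:,1:2]*by,P[:,2]]
def line(a,b,c):
    p=(proj('top',W([a,b]))-[290,170])*k+k/2-.5;cv2.line(big,tuple(np.int32(p[0])),tuple(np.int32(p[1])),c,1)
G=(0,255,0);Rr=(0,0,255);B=(255,0,0)
line((-61,-80,22),(-61,150,22),G);line((61,-80,22),(61,150,22),G)
line((-61,-80,8),(-61,150,8),B);line((61,-80,8),(61,150,8),B)
line((-61,150,42),(61,150,42),Rr);line((-61,150,8),(61,150,8),B)
line((79,-100,22),(79,150,22),(0,255,255));line((97,-100,22),(97,150,22),(0,255,255))
cv2.imwrite('pics/ov.png',big)
E
```

```text
time: 12.28
tool_pos: [0.538, 0.1033, 0.1309]
tool_rot: [0.708, -0.091, 0.08, -0.696]
force: [0.6, 1.1, 0.4]
finger_gap: 0.034
t 12.28 pos [0.538  0.1033 0.1309] ang -13.84 tilt [-0.0131 -0.9998 -0.0178  0.1309] gap 0.034042830035231064 F [0.5932 1.1395 0.4321]
delta tool mm [ 0.7174 93.946  -0.4867] norm 93.94996524601451 spin 0.006198218872699082
```

View pics/s11a.png

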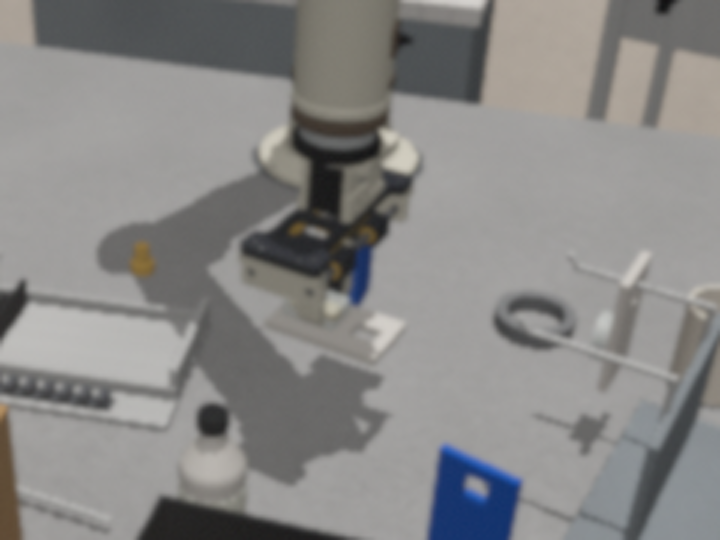

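View pics/ov.png

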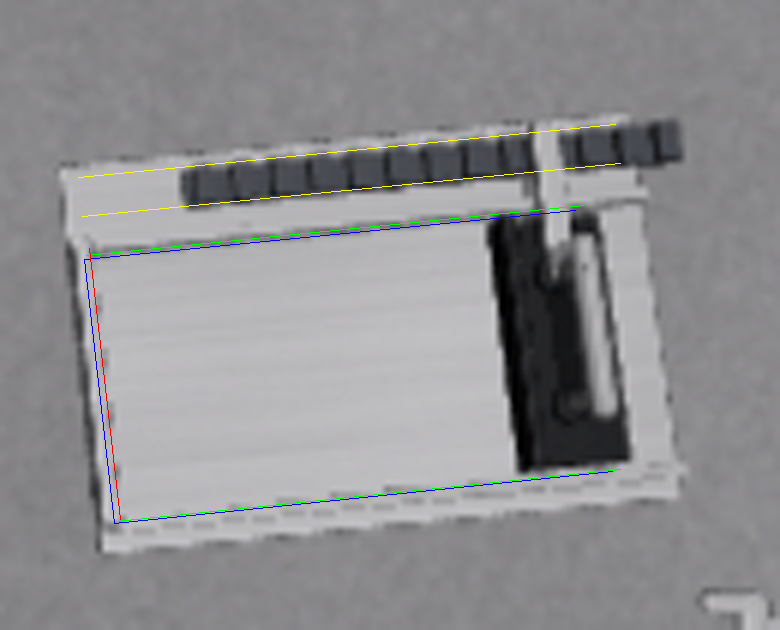

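```bash
python3 -m handwheel '[0,0,-3,0.12,20,0,0,-3,0.125,20,0,0,-3,0.125,20,0,0,-3,0.125,20,0,0,0,0.125,20,0,0,0,0.125,20,0,0,0,0.125,20,0,0,0,0.125,20,0,0,0,0.125,20,0,0,0,0.12,20]' 10;python3 -c "
from h import *
plan(.5058,-.0783,.11,-85)"
```

```text
time: 13.17
tool_pos: [0.5259, 0.0876, 0.124]
tool_rot: [0.531, -0.483, 0.477, -0.508]
force: [0.5, 0.5, -1.6]
finger_gap: 0.0341
t 13.17 pos [0.5259 0.0876 0.124 ] ang -85.5 tilt [ 0.0155 -0.9994 -0.0297  0.124 ] gap 0.03414462795699819 F [ 0.4614  0.5114 -1.6333]
delta tool mm [163.5511  17.472  -32.5581] norm 167.67312120523192 spin -0.008778420433826782
```

```bash
python3 -m handwheel '[18,0,-4,0,20,22,0,-5,0,20,22,0,-5,0,20,22,0,-5,0,20,22,0,-5,0,20,22,0,-4,0,20,18,0,-2,0,20,8,0,0,0,20,0,0,0,0,20,0,0,0,0,20]' 10;python3 -c "
from h import *
plan(.5058,-.0783,.11,-85)"
```

```text
time: 14.0
tool_pos: [0.4993, -0.0723, 0.1206]
tool_rot: [0.533, -0.487, 0.474, -0.504]
force: [0.0, 0.8, -0.6]
finger_gap: 0.0339
t 14.0 pos [ 0.4993 -0.0723  0.1206] ang -85.66 tilt [ 0.0137 -0.999  -0.0421  0.1206] gap 0.03385568605168536 F [ 0.0108  0.8218 -0.5991]
delta tool mm [ 6.2869 10.3954  6.4341] norm 13.747272420153523 spin -0.011525175696616432
```

```bash
python3 -m handwheel '[5,10,6,-0.01,20,0,15,0,0,20,0,15,0,0,20,0,8,0,0,20,0,0,0,0,20]' 10;python3 -c "
from h import *
plan(.5058,-.0783,.05,-85)
s=r.state();im=r.grab_frame('wrist');np.save('pics/T12.npy',tcpT(s));cv2.imwrite('pics/w12.png',im)
im=r.grab_frame('top');crop(im,280,160,420,280,5,'pics/t12.png')"
```

```text
time: 14.42
tool_pos: [0.5056, -0.0702, 0.0711]
tool_rot: [0.535, -0.483, 0.469, -0.51]
force: [0.6, 0.4, -0.9]
finger_gap: 0.0342
t 14.42 pos [ 0.5056 -0.0702  0.0711] ang -84.62 tilt [ 0.0101 -0.9992 -0.0393  0.0711] gap 0.03421290542681922 F [ 0.6108  0.4279 -0.9134]
delta tool mm [ 7.8896 21.1685  0.2546] norm 22.59239568906468 spin 0.006601825598289243
```

View pics/w12.png

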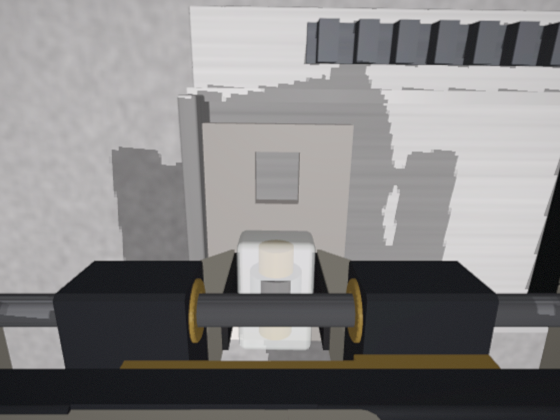

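View pics/t12.png

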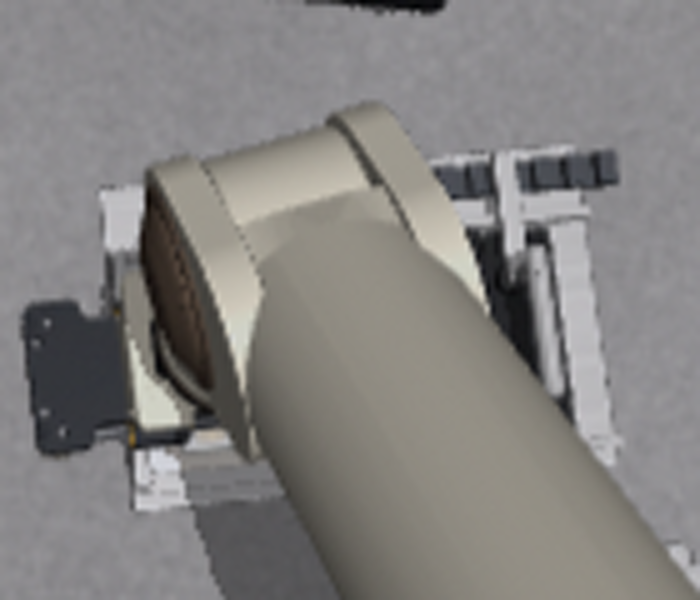

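```bash
python3 - <<'E'
from h import *
T=np.load('pics/T12.npy')
im=cv2.imread('pics/w12.png');crop(im,160,60,320,180,5,'pics/w12a.png');crop(im,300,60,460,180,5,'pics/w12b.png')
yaw=np.radians(5.0);bx=np.array([np.cos(yaw),np.sin(yaw)]);by=np.array([-bx[1],bx[0]]);O=np.array([.5136,-.0355])-by*.150
def bay(P): d=P[:,:2]-O;return np.c_[d@bx,d@by]*1000
print(bay(ray('wrist',[(204,124),(352,125)],.037,T)))
E
```

```text
[[ 54.1041 148.7463]
 [ 54.0798  82.8493]]
```

View pics/w12a.png

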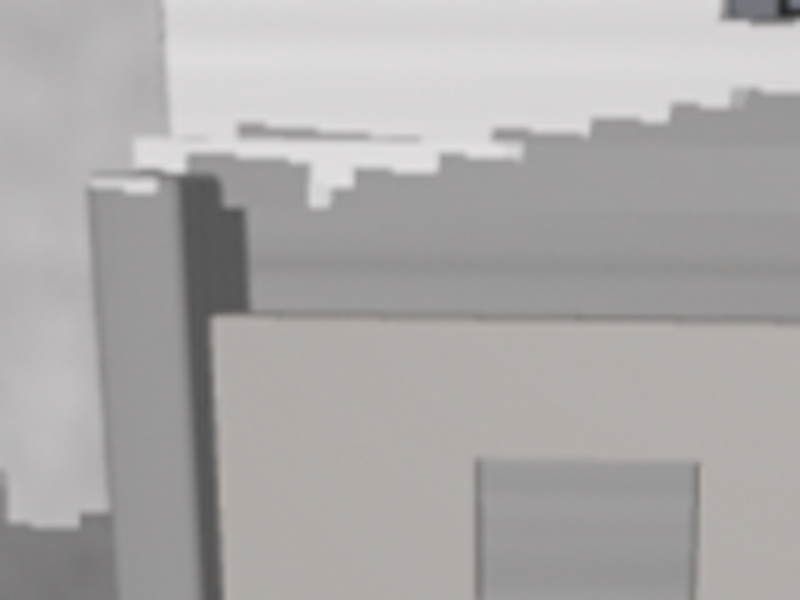

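View pics/w12b.png

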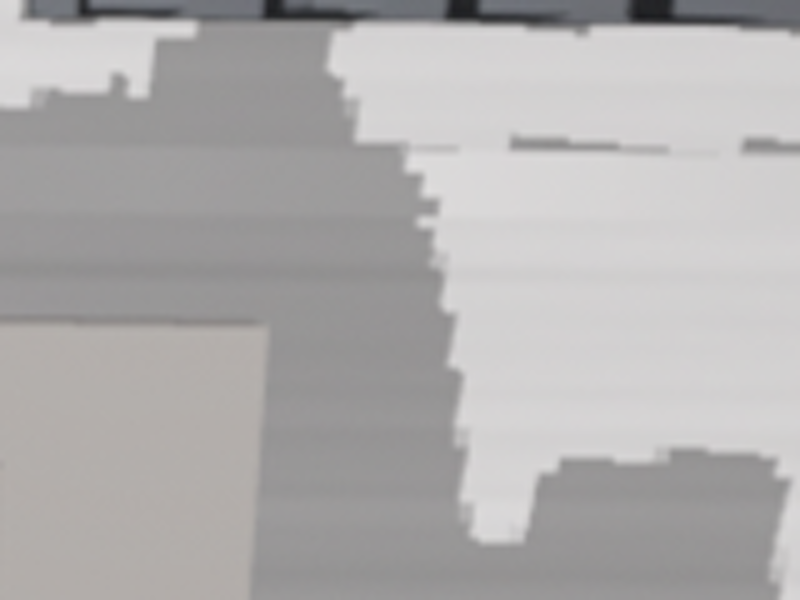

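```bash
python3 - <<'E'
from h import *
T=np.load('pics/T12.npy')
yaw=np.radians(5.0);bx=np.array([np.cos(yaw),np.sin(yaw)]);by=np.array([-bx[1],bx[0]]);O=np.array([.5136,-.0355])-by*.150
def bay(P): d=P[:,:2]-O;return np.c_[d@bx,d@by]*1000
print('wall top',bay(ray('wrist',[(196.4,96),(201.5,170)],.042,T)))
print('side top in',bay(ray('wrist',[(240,103),(440,103.5)],.022,T)),'floor',bay(ray('wrist',[(240,113.4),(440,114.6)],.008,T)))
E
```

```text
wall top [[ 65.9843 150.4094]
 [ 34.4053 150.0503]]
side top in [[ 62.7442 133.8118]
 [ 63.1608  38.0936]] floor [[ 57.2048 135.0988]
 [ 57.2769  31.0119]]
```

```bash
python3 -m handwheel '[6,0,0,0.005,20,0,8,0,0,20,0,8,0,0,20,0,4,0,0,20,0,0,0,0,20]' 10;python3 -c "
from h import *
plan(.5053,-.0763,.048,-85)"
```

```text
time: 14.93
tool_pos: [0.5088, -0.0767, 0.0534]
tool_rot: [0.533, -0.482, 0.473, -0.51]
force: [-0.8, -0.4, -1.6]
finger_gap: 0.0338
t 14.93 pos [ 0.5088 -0.0767  0.0534] ang -84.89 tilt [ 0.0122 -0.9994 -0.0324  0.0534] gap 0.03379824892630771 F [-0.8208 -0.4433 -1.6425]
delta tool mm [-0.8149  5.49   -3.224 ] norm 6.418576134723423 spin 0.0018807148979202448
```

```bash
python3 -m handwheel '[0,0,-4,0,20,0,4,0,0,20,0,2,0,0,20,0,0,0,0,20]' 10;python3 -c "
from h import *
plan(.5053,-.0763,.047,-85)"
```

```text
time: 15.27
tool_pos: [0.5042, -0.0774, 0.047]
tool_rot: [0.533, -0.482, 0.473, -0.51]
force: [0.5, -0.1, -0.1]
finger_gap: 0.0341
t 15.27 pos [ 0.5042 -0.0774  0.047 ] ang -84.92 tilt [ 0.0122 -0.9994 -0.0322  0.047 ] gap 0.03413033223466331 F [ 0.5436 -0.0617 -0.1382]
delta tool mm [-1.0159 -0.0586  1.1445] norm 1.5315102977061836 spin 0.0013110700345764755
```

```bash
python3 -m handwheel '[0,0,0,0,40,0,0,0,0,40,0,0,0,0,40,0,-8,0,0,40,0,-15,0,0,40,0,-20,0,0,40,0,0,0,0,40]' 10;python3 -c "
from h import *
plan(.5053,-.0763,.047,-85)
s=r.state();im=r.grab_frame('wrist');np.save('pics/T13.npy',tcpT(s));cv2.imwrite('pics/w13.png',im)"
```

```text
time: 15.85
tool_pos: [0.5054, -0.076, 0.0924]
tool_rot: [0.533, -0.482, 0.472, -0.51]
force: [0.6, -0.6, 0.1]
finger_gap: 0.04
t 15.85 pos [ 0.5054 -0.076   0.0924] ang -84.86 tilt [ 0.0114 -0.9994 -0.0336  0.0924] gap 0.03998390573076455 F [ 0.5802 -0.6013  0.0517]
delta tool mm [-0.2606 45.423   1.3797] norm 45.44467071637006 spin 0.0025185246559120316
```

View pics/w13.png

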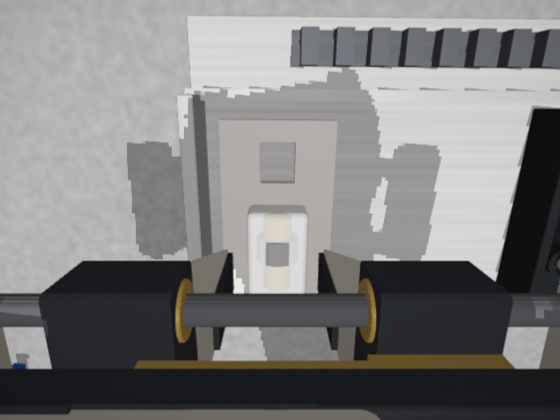

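```bash
python3 -m handwheel '[0,-25,0,0,60,0,-30,0,0,60,10,-25,4,0,60,25,0,4,0,60,30,0,4,0,60,30,0,4,0,60,30,0,4,0,60,25,0,4,0,60,10,0,4,0,60,0,0,0,0,60]' 10;python3 -c "
from h import *
plan(.5317,-.2417,.16,-85)
s=r.state();im=r.grab_frame('wrist');np.save('pics/T14.npy',tcpT(s));cv2.imwrite('pics/w14.png',im)"
```

```text
time: 16.73
tool_pos: [0.549, -0.2359, 0.1736]
tool_rot: [0.536, -0.482, 0.469, -0.51]
force: [0.6, -0.6, -0.3]
finger_gap: 0.0603
t 16.73 pos [ 0.549  -0.2359  0.1736] ang -84.5 tilt [ 0.0115 -0.9992 -0.0391  0.1736] gap 0.060322499841415946 F [ 0.6271 -0.6489 -0.262 ]
delta tool mm [  3.9314  14.2858 -17.1976] norm 22.70020099032016 spin 0.008785801397809273
```

View pics/w14.png

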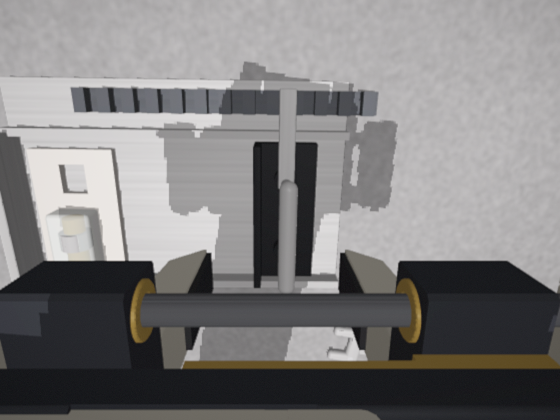

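```bash
python3 - <<'E'
from h import *
T=np.load('pics/T14.npy')
yaw=np.radians(5.0);bx=np.array([np.cos(yaw),np.sin(yaw)]);by=np.array([-bx[1],bx[0]]);O=np.array([.5136,-.0355])-by*.150
def bay(P): d=P[:,:2]-O;return np.c_[d@bx,d@by]*1000
for z in(.075,.084): P=ray('wrist',[(288,188),(287,285)],z,T);print(z,P,bay(P))
print('face',bay(ray('wrist',[(255,150),(254,270)],.04,T)))
im=cv2.imread('pics/w14.png');crop(im,60,75,220,125,5,'pics/w14a.png');crop(im,220,75,380,200,5,'pics/w14b.png')
E
```

```text
0.075 [[ 0.569  -0.2426  0.075 ]
 [ 0.4979 -0.2496  0.075 ]] [[ 37.1547 -61.1632]
 [-34.3199 -61.8882]]
0.084 [[ 0.5713 -0.242   0.084 ]
 [ 0.5029 -0.2487  0.084 ]] [[ 39.4701 -60.7175]
 [-29.209  -61.4142]]
face [[ 56.4876 -38.2978]
 [-40.5567 -36.685 ]]
```

View pics/w14a.png

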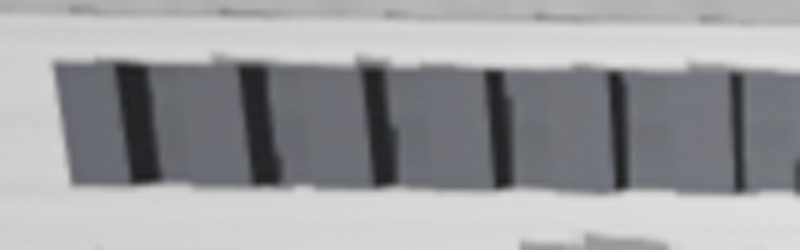

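View pics/w14b.png

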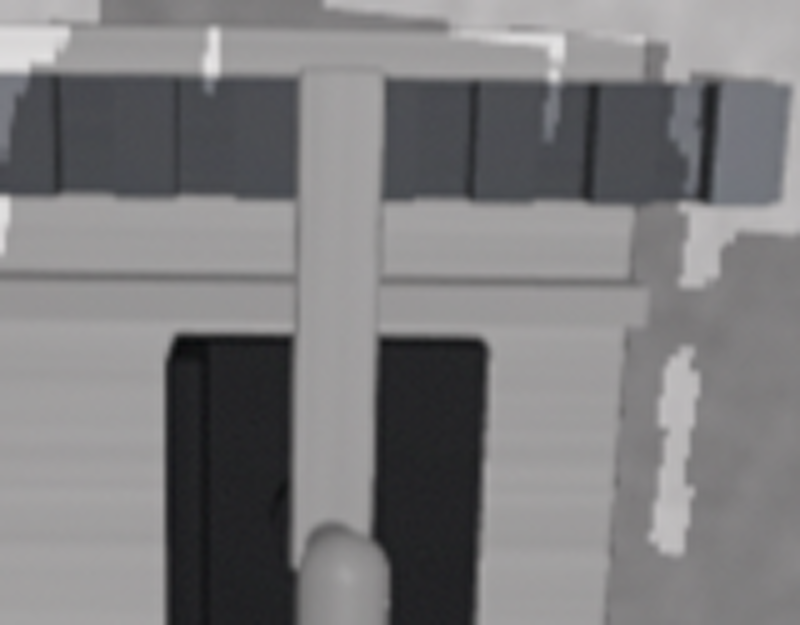

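```bash
python3 -m handwheel '[5,5,-8,0.01,45,4,15,-8,0,45,0,25,0,0,45,0,25,0,0,45,0,12,0,0,45,0,4,0,0,45,0,0,0,0,45]' 20;python3 -c "
from h import *
plan(.532,-.2462,.084,-85)
im=r.grab_frame('wrist');cv2.imwrite('pics/w15.png',im)"
```

```text
time: 17.37
tool_pos: [0.526, -0.234, 0.0845]
tool_rot: [0.536, -0.483, 0.466, -0.512]
force: [-0.5, -0.7, 0.5]
finger_gap: 0.0451
t 17.37 pos [ 0.526  -0.234   0.0845] ang -84.38 tilt [ 0.0052 -0.9991 -0.042   0.0845] gap 0.04505029733581952 F [-0.4755 -0.7105  0.523 ]
delta tool mm [12.7656  0.3623  4.792 ] norm 13.640198921970624 spin 0.010880746619623181
```

View pics/w15.png

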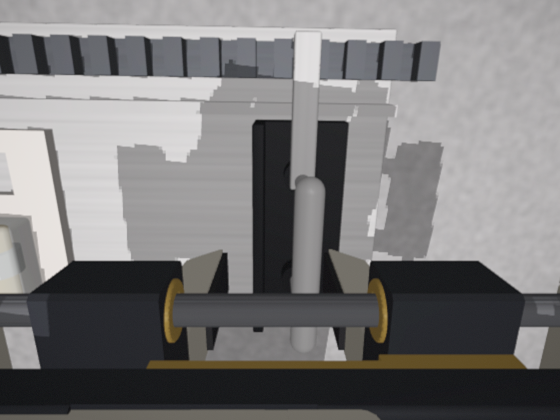

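```bash
python3 -m handwheel '[8,0,3,0.01,45,6,0,2,0,45,0,0,0,0,45]' 20;python3 -c "
from h import *
plan(.532,-.2462,.084,-85)"
```

```text
time: 17.67
tool_pos: [0.5354, -0.2479, 0.0879]
tool_rot: [0.533, -0.484, 0.47, -0.51]
force: [0.8, -0.3, 0.3]
finger_gap: 0.0447
t 17.67 pos [ 0.5354 -0.2479  0.0879] ang -84.87 tilt [ 0.0077 -0.9993 -0.0375  0.0879] gap 0.04469367918888624 F [ 0.7916 -0.3222  0.278 ]
delta tool mm [-2.0082  4.0509 -3.1052] norm 5.48500848974254 spin 0.002266912970817564
```

Close on the bar.

```bash
python3 -m handwheel '[-2,3,-2,0,45,0,0,0,0,30,0,0,0,0,20,0,0,0,0,5,0,0,0,0,5,0,0,0,0,5]' 15;python3 -c "
from h import *
plan(.532,-.2462,.084,-85)"
```

```text
time: 18.17
tool_pos: [0.535, -0.2477, 0.0874]
tool_rot: [0.532, -0.483, 0.472, -0.51]
force: [0.3, 0.3, 0.0]
finger_gap: 0.0161
t 18.17 pos [ 0.535  -0.2477  0.0874] ang -84.99 tilt [ 0.0104 -0.9994 -0.0331  0.0874] gap 0.016121500005276082 F [0.2942 0.2573 0.0462]
delta tool mm [-1.8238  3.4389 -2.719 ] norm 4.748163332558425 spin 0.00022942902594638479
```

```bash
python3 -m handwheel '[0,2,-2,0,5,0,0,0,0,5,0,0,0,0,5]' 25;python3 -c "
from h import *
plan(.532,-.2462,.084,-85)"; python3 -m handwheel '[0,0,0,0,5]' 35;
```

```text
time: 18.42
tool_pos: [0.5345, -0.2463, 0.0867]
tool_rot: [0.532, -0.482, 0.473, -0.511]
force: [0.9, -1.2, -2.2]
finger_gap: 0.011
t 18.42 pos [ 0.5345 -0.2463  0.0867] ang -84.91 tilt [ 0.0098 -0.9995 -0.03    0.0867] gap 0.011047045481419038 F [ 0.9386 -1.2015 -2.2491]
delta tool mm [-0.3054  2.8123 -2.4514] norm 3.743187876230016 spin 0.0016149247507964391
time: 18.5
tool_pos: [0.5345, -0.2462, 0.0867]
tool_rot: [0.532, -0.482, 0.473, -0.511]
force: [0.4, 0.2, 1.1]
finger_gap: 0.0111
```

```bash
for i in 1 2 3; do python3 -m handwheel '[0,-3,0,0,5,0,0,0,0,5]' 40 | grep -E "pos|force"; done
```

```text
tool_pos: [0.5345, -0.2462, 0.089]
force: [3.1, -0.9, -5.7]
tool_pos: [0.5345, -0.2462, 0.0913]
force: [1.9, -0.1, -6.0]
tool_pos: [0.5345, -0.2462, 0.094]
force: [2.3, -0.5, -5.5]
```

```bash
for i in 1 2 ; do python3 -m handwheel '[0,-3,0,0,5,0,0,0,0,5]' 40 | grep -E "pos|force"; done
```

```text
tool_pos: [0.5345, -0.2462, 0.097]
force: [2.3, -0.7, -6.7]
tool_pos: [0.5345, -0.2461, 0.1001]
force: [1.6, -0.2, -6.0]
```

```bash
python3 -m handwheel '[0,-1,0,0,5,0,0,0,0,5]' 40 | grep -E "pos|force";python3 - <<'E'
from h import *
im=r.grab_frame('wrist');cv2.imwrite('pics/w16.png',im)
im=r.grab_frame('scene');crop(im,140,150,300,270,5,'pics/s16.png')
plan(.532,-.2462,.1,-85)
E
```

```text
tool_pos: [0.5345, -0.2461, 0.1012]
force: [2.7, -0.7, -6.1]
t 19.6 pos [ 0.5345 -0.2461  0.101 ] ang -84.94 tilt [ 0.0079 -0.9995 -0.0302  0.101 ] gap 0.011112260988217751 F [ 1.9087 -1.2059 -7.0245]
delta tool mm [-0.1558  1.0892 -2.434 ] norm 2.6711002253112897 spin 0.0010928297542214735
```

View pics/w16.png

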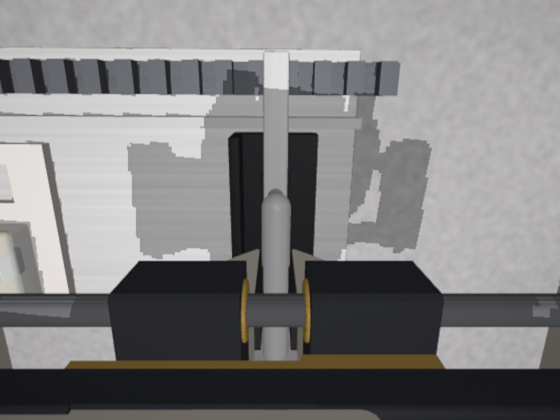

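View pics/s16.png

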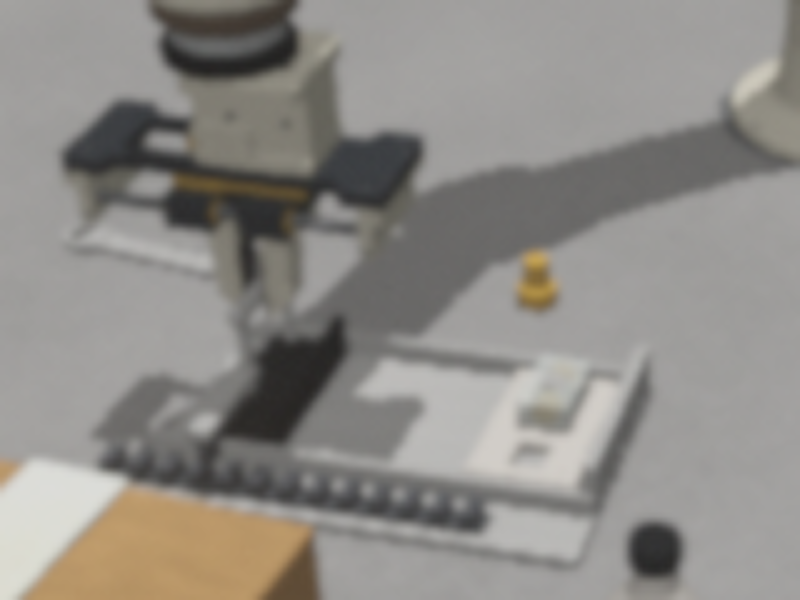

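```bash
python3 -m handwheel '[-6,0,0,0,5,-8,0,0,0,5,-8,0,0,0,5,0,0,0,0,5]' 40 ;python3 -c "
from h import *
yaw=np.radians(5.0);bx=np.array([np.cos(yaw),np.sin(yaw)]);by=np.array([-bx[1],bx[0]])
s=r.state();d=s['tool_pos'][:2]-np.array([.5345,-.2461]);print('dx,dy bay',d@bx*1000,d@by*1000)
plan(.532,-.2462,.101,-85)"
```

```text
time: 19.93
tool_pos: [0.5326, -0.2239, 0.1009]
tool_rot: [0.531, -0.482, 0.473, -0.511]
force: [2.2, 0.8, -6.2]
finger_gap: 0.0109
dx,dy bay 0.06773249296889128 22.28118176111631
t 19.93 pos [ 0.5326 -0.2239  0.1009] ang -85.03 tilt [ 0.0096 -0.9995 -0.0292  0.1009] gap 0.010855213732152591 F [ 2.2455  0.8321 -6.1762]
delta tool mm [22.1645  0.175  -2.5495] norm 22.31135147828794 spin -0.0006064256453350811
```

```bash
cat > st.py <<'E'
from h import *
yaw=np.radians(5.0);bx=np.array([np.cos(yaw),np.sin(yaw)]);by=np.array([-bx[1],bx[0]])
s=r.state();d=s['tool_pos'][:2]-np.array([.5345,-.2461]);f=s['force'][:2]
print('t',s['time'],'dx,dy bay',d@bx*1000,d@by*1000,'z',s['tool_pos'][2],'F bay',f@bx,f@by,s['force'][2],'gap',s['finger_gap'])
E
python3 -m handwheel '[-10,0,0,0,5,-12,0,0,0,5,-12,-0.2,0,0,5,-12,0,0,0,5,-12,-0.2,0,0,5,-12,0,0,0,5,-6,0,0,0,5,0,0,0,0,5]' 40; python3 st.py
```

```text
time: 20.6
tool_pos: [0.5258, -0.1413, 0.1011]
tool_rot: [0.532, -0.481, 0.474, -0.511]
force: [2.5, -1.5, -5.9]
finger_gap: 0.0108
t 20.6 dx,dy bay 0.4201869651535796 105.17395374434653 z 0.10107846455727729 F bay 2.358596305326795 -1.7313672552924508 -5.907001027794228 gap 0.010830835221207636
```

```bash
for i in 1 2 3 4; do python3 -m handwheel '[-3,0,0,0,5,0,0,0,0,5]' 40 >/dev/null; python3 st.py; done; python3 -c "
from h import *
im=r.grab_frame('wrist');cv2.imwrite('pics/w17.png',im)"
```

```text
t 20.7667 dx,dy bay 0.4555268524009057 109.56694624500503 z 0.10106015914979047 F bay 2.5522123548598192 1.2287911837177226 -6.393806479916115 gap 0.010730624675096436
t 20.9333 dx,dy bay 0.46481336993247246 112.6352660790104 z 0.10092282160157068 F bay 3.037825434557801 1.5432020129763144 -6.4083791931762155 gap 0.010699884268617723
t 21.1 dx,dy bay 0.4576475511499509 115.27638009914885 z 0.10077233719975481 F bay 2.1066000586549736 2.739233449280719 -6.2029755687382115 gap 0.010605441628258005
t 21.2667 dx,dy bay 0.5071422819807596 117.97772899109316 z 0.10073323867172039 F bay 1.97474539596625 2.2445529531166666 -7.70416104423947 gap 0.01050362036374357
```

View pics/w17.png

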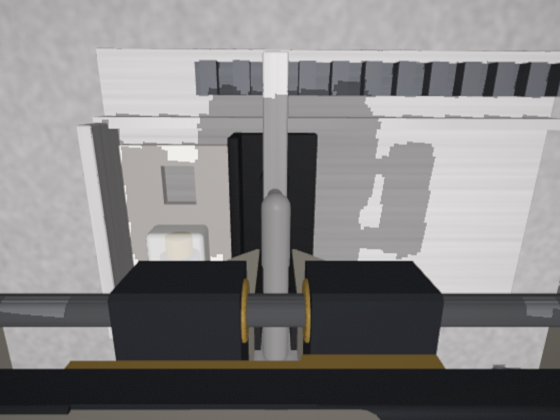

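```bash
for i in 1 2 3; do python3 -m handwheel '[-1.5,0,0,0,5,0,0,0,0,5]' 40 >/dev/null; python3 st.py; done
```

```text
t 21.4833 dx,dy bay 0.49770881767153347 119.21034992690521 z 0.10067523177169639 F bay 2.3292218560324573 0.6325172268566219 -5.720191881179358 gap 0.010765193236249792
t 21.65 dx,dy bay 0.505748837202782 120.36805661837617 z 0.10070136735450444 F bay 2.9486703054788346 1.2484703739180625 -6.3721392269681445 gap 0.01083143087493528
t 21.8167 dx,dy bay 0.4876723409238882 120.49615097484853 z 0.10080767121621241 F bay 3.0771417052648964 0.4471810824525948 -6.6286815260347725 gap 0.01070363145760467
```

```bash
for i in 1 2; do python3 -m handwheel '[-2,0,0,0,5,0,0,0,0,5]' 40 >/dev/null; python3 st.py; done; python3 -c "
from h import *
im=r.grab_frame('wrist');crop(im,80,40,330,280,3,'pics/w18.png')"
```

```text
t 21.9833 dx,dy bay 0.5038428213274772 120.51985227753799 z 0.10098866985962106 F bay 2.4880832316810357 1.222110989707026 -6.775574092625025 gap 0.01071093071561301
t 22.15 dx,dy bay 0.5137352618595794 120.57425185204673 z 0.1011410110230376 F bay 3.31355547878532 -0.042118851326692075 -7.0781693806065515 gap 0.010877028911468713
```

View pics/w18.png

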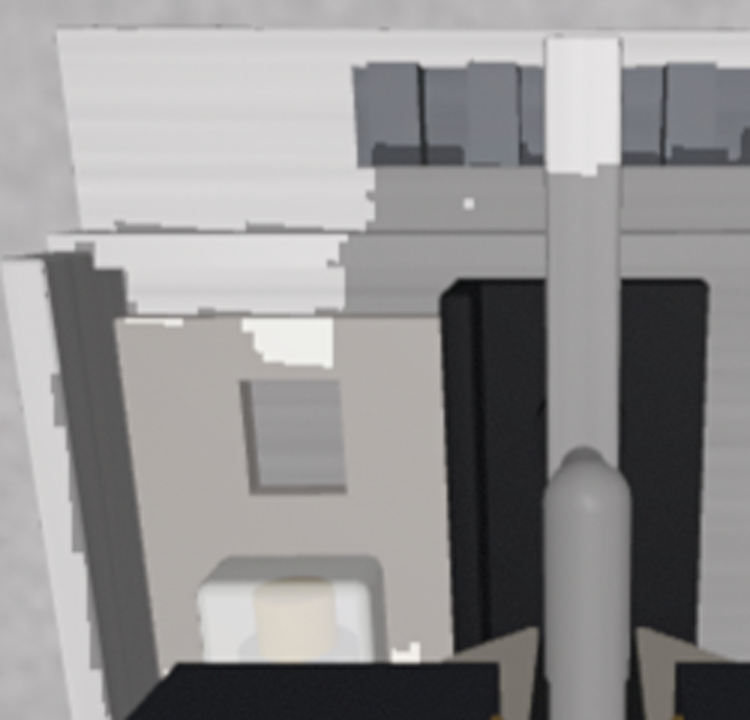

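```bash
python3 -m handwheel '[5,0,0,0,5,5,0,0,0,5,2,0,0,0,5,0,0,0,0,5]' 40 >/dev/null; python3 st.py
```

```text
t 22.5333 dx,dy bay 0.46725443370815073 112.51100503648665 z 0.10083338555807861 F bay 2.984910848559415 -0.21678756115629527 -6.943900635370186 gap 0.010792825061698461
```

```bash
python3 -m handwheel '[4,0,0,0,5,0,0,0,0,5]' 40 >/dev/null; python3 st.py;
```

```text
t 22.7 dx,dy bay 0.4477822977199919 108.84102659218182 z 0.10070232025359863 F bay 3.05414021782478 -2.324036300487407 -6.573984013011891 gap 0.010807725921833886
```

```bash
python3 -m handwheel '[1,0,0,0,5,0,0,0,0,5]' 40 >/dev/null; python3 st.py; for i in 1 2 ; do python3 -m handwheel '[0,3,0,0,5,0,0,0,0,5]' 40 >/dev/null; python3 st.py; done
```

```text
t 22.8667 dx,dy bay 0.44069817859188454 107.69130389527562 z 0.10065307174598784 F bay 2.792431787361584 0.23943823953353544 -6.766762437011665 gap 0.010789228364633592
t 23.0333 dx,dy bay 0.43063418367333745 107.65737695445173 z 0.0975635223348271 F bay 2.6362216722343006 0.362128882156715 -5.849961775556707 gap 0.010681446946473156
t 23.2 dx,dy bay 0.4707548718562581 107.67999016484795 z 0.09440118241236876 F bay 3.3664849542260273 0.7530543167703531 -6.251153467693886 gap 0.010573694085960424
```

```bash
for i in 1 2 ; do python3 -m handwheel '[0,3,0,0,5,0,0,0,0,5]' 40 >/dev/null; python3 st.py; done
```

```text
t 23.3667 dx,dy bay 0.48444262916700626 107.7298840526577 z 0.09125045574302242 F bay 2.6610420788946967 0.1493903343912772 -6.51089475013903 gap 0.010703812848049355
t 23.5333 dx,dy bay 0.4695006291058566 107.76370072229896 z 0.08811967679279853 F bay 2.7053151125792074 0.34811766790940685 -5.338072550572707 gap 0.010924353094454135
```

In the notch. Open and let it drop fully.

```bash
python3 -m handwheel '[0,1,0,0,5,0,0,0,0,5,0,0,0,0,14,0,0,0,0,20,0,0,0,0,40,0,0,0,0,45,0,0,0,0,45]' 20 >/dev/null; python3 st.py; python3 -m handwheel '[0,-10,0,0,45,0,-20,0,0,45,0,-30,0,0,45,0,-30,0,0,45,0,0,0,0,45,0,0,0,0,45]' 20 >/dev/null; python3 st.py; python3 - <<'E'
from h import *
s=r.state();im=r.grab_frame('wrist');np.save('pics/T19.npy',tcpT(s));cv2.imwrite('pics/w19.png',im)
im=r.grab_frame('scene');crop(im,140,150,300,270,5,'pics/s19.png')
E
```

```text
t 24.1167 dx,dy bay -0.9215079160852396 105.44131955609333 z 0.08820523276917709 F bay 0.7291341084482265 -0.28342591810258344 0.037828653387413314 gap 0.035472079174828836
t 24.6167 dx,dy bay 0.5533797860174574 106.86491891658324 z 0.18429479045887182 F bay -0.5523951961077863 0.27769998936614243 -0.6467610694424879 gap 0.0452468049871219
```

View pics/w19.png

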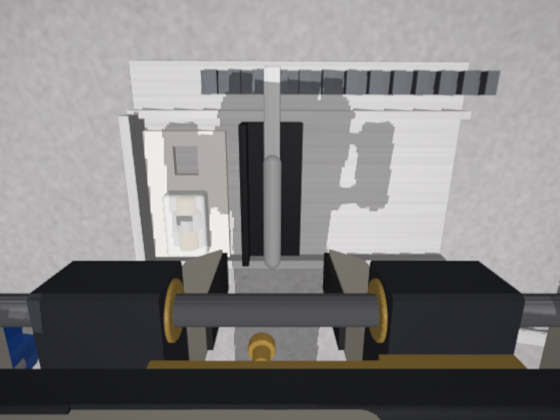

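View pics/s19.png

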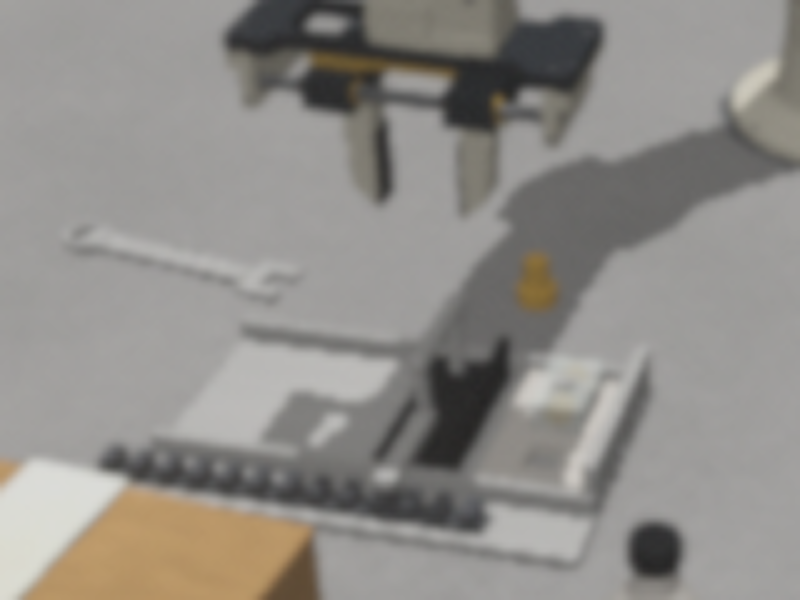

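```bash
python3 - <<'E'
from h import *
T=np.load('pics/T19.npy')
yaw=np.radians(5.0);bx=np.array([np.cos(yaw),np.sin(yaw)]);by=np.array([-bx[1],bx[0]]);O=np.array([.5136,-.0355])-by*.150
def bay(P): d=P[:,:2]-O;return np.c_[d@bx,d@by]*1000
for z in(.075,.084): print(z,bay(ray('wrist',[(272,158),(273,265)],z,T)))
print('card',bay(ray('wrist',[(145.5,131),(227.5,131.5),(230,257)],.016,T)),'wall top',bay(ray('wrist',[(133,120),(140,230)],.042,T)))
im=cv2.imread('pics/w19.png');crop(im,120,50,320,275,3,'pics/w19a.png')
im=r.grab_frame('top');crop(im,270,160,430,280,5,'pics/t19.png')
E
```

```text
0.075 [[ 40.7766  46.5315]
 [-37.8891  46.0788]]
0.084 [[ 42.272   46.5858]
 [-33.4595  46.15  ]]
card [[ 53.1553 148.1601]
 [ 52.6125  82.138 ]
 [-58.6313  84.4602]] wall top [[ 63.4441 147.6979]
 [-22.2787 152.4452]]
```

View pics/w19a.png

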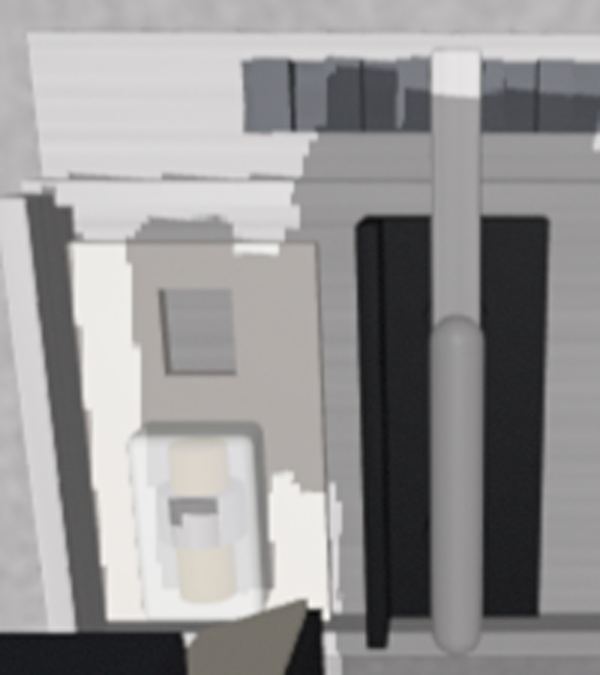

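View pics/t19.png

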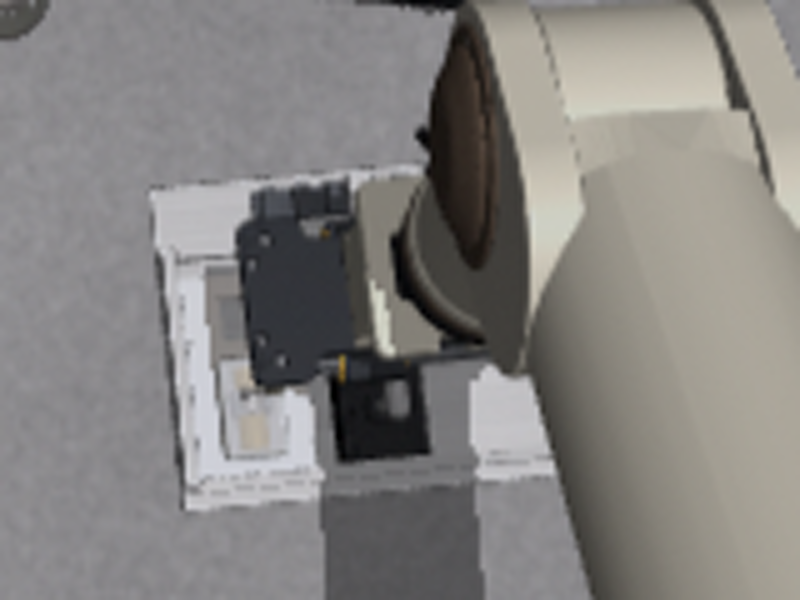

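```bash
python3 - <<'E'
from h import *
yaw=np.radians(5.0);bx=np.array([np.cos(yaw),np.sin(yaw)]);by=np.array([-bx[1],bx[0]]);O=np.array([.5136,-.0355])-by*.150
def bay(P): d=P[:,:2]-O;return np.c_[d@bx,d@by]*1000
for n,T,a,b in(('14',np.load('pics/T14.npy'),(288,180),(276,141)),('19',np.load('pics/T19.npy'),(272,155.3),(300,122))):
    im=cv2.imread(f'pics/w{n}.png'); crop(im,int(a[0])-30,int(a[1])-50,int(a[0])+40,int(a[1])+40,8,f'pics/z{n}.png')
    print(n,[bay(ray('wrist',a,z,T))[0] for z in(.075,.081,.09)],'carr top',bay(ray('wrist',b,.04,T)))
E
```

```text
14 [array([ 42.5009, -61.0688]), array([ 43.905 , -60.7745]), array([ 46.0111, -60.3331])] carr top [[ 63.0825 -53.5296]]
19 [array([42.5744, 46.526 ]), array([43.5266, 46.5624]), array([44.9549, 46.6169])] carr top [[61.6559 25.4639]]
```

View pics/z14.png

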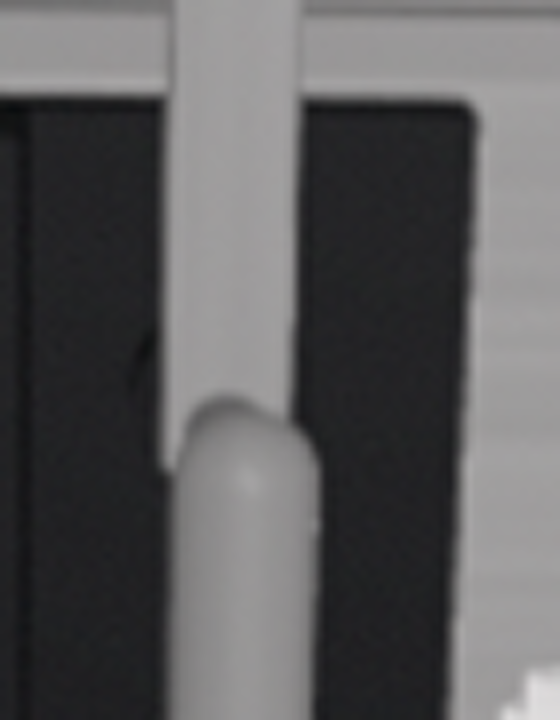

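View pics/z19.png

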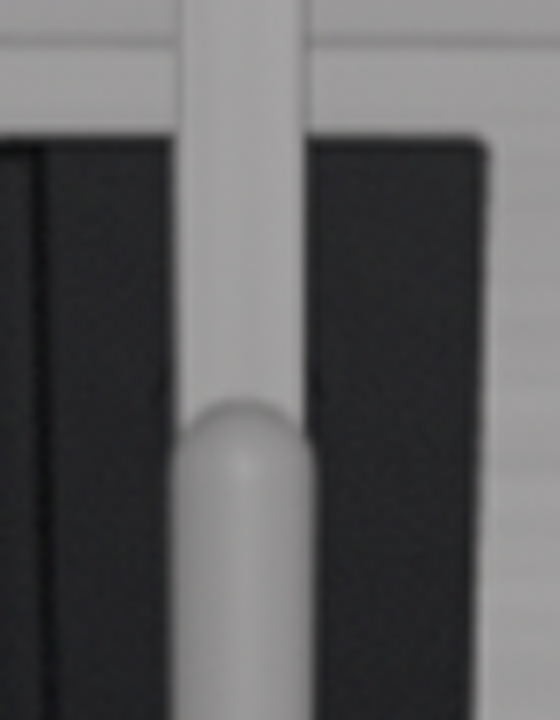

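```bash
python3 -c "
from station import r
print(r.state()['time'],r.hand_in())"
```

```text
the job is handed in; nothing more can be done
24.7667 None
```

The job was done in the order asked and handed in at 24.8 s of the 72 s allowed. The hand-in reported no verdict.

**What I did**
- I gripped the pack by its card edges and lifted it 14 mm over the peg tip. I then pivoted it down on its lower edge and let it go flat on the bench, blister up.
- I picked it up again by the blister with a 10 N grip and laid it crosswise in the bay, then released it.
- I lifted the release bar about 14 mm and slid the carriage 120.5 mm. It stopped there against the pack, with the pack on the end wall.
- I drew the carriage back to 107.8 mm, six notch pitches from the start. I then lowered the bar and let go.

**Last checks**
- **Bar:** its height in the final image matches the first one, when it sat in a notch, so I take it as fully dropped. I did not tug it to test the lock.
- **Play:** about 12.8 mm is left, less than one 18 mm notch.
- **Pack:** it lies flat against the end wall, within the cameras' accuracy of about 2 mm.
- **Other things:** the gripper was well clear of everything. I did not check the other pack or the things lying about individually at the end, but nothing was touched that I could see.

**Disagreements**
- The tool tilted by up to about 2.4° during the moves, which the controls could not correct.
- The bar's height worked out from its apparent length was ambiguous, so I relied on the comparison of the two images and the travel instead.

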